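Pack the soap order from the latched stock case

TASK

Pack this order for shipping: open the stock case by pressing down the thumb pad of its clear cover while sliding the cover all the way back, put every soap bar that is in the case into the carton, then close the carton by folding down both short flaps first and both long flaps over them until all lie flat. Also slide the cover of the emptied case fully shut again in the same way, so that its latch springs up, and leave the other goods on the counter where they are.

Things in the scene. Friction and masses are not known exactly. Their poses are not given: they have to be found in the camera images.
- case: Stock case, a wooden box fixed to the counter: 410 mm long (its x), 220 mm wide (its y), steel side rails up to 62 mm high. Origin on the counter under the centre of its front well; x runs lengthwise towards its rear half (x = 105 to 310 mm), a closed block 46 mm high over which the cover slides to open. z up.
- well (a point): Centre of the case's front well, at the pocket floor, 8 mm above the counter; axes as the case's. The well is 190 (x) by 200 mm (y) inside. The bars lie flat, lengthwise along x, in four shallow pockets, 76 by 57 mm, centred at x = +-44.5, y = +-51 mm from here; cork borders, 6 mm higher than the pocket floor, fill the rest of the floor.
- cross_bar (a point): Top centre of the steel cross bar, 10 x 10 mm, that spans the case (along its y) over the front end of the cover; its top is 69 mm and its underside 59 mm above the counter. The latch tooth sits behind it, on the robot's side; it is carried by a tongue, 30 mm wide, that reaches 33 mm out of the cover's front edge and moves with the cover.
- cover (a joint): Slide (m) of the clear, aluminium-edged cover along the case's rails: 0 = closed over the well, grows as it moves along the case's +x, 0.2 = fully open. Flat, 190 x 190 mm, top 56 to 58 mm above the counter; drags with 1.5 N, stays where left. At 0 the latch holds it: it slides open only with the thumb pad pressed down.
- latch (a joint): How far the thumb pad is pressed (m): 0 up, 0.009 at its stop. Spring: 2.5 N at 0, 6 N at the stop. From 0.0075 on, its tooth passes under the cross bar and the cover is free; keep it down for the first 30 mm of slide. To close, hold it down again over the last 30 mm (pushing a ridge alone binds); let go at the end and the tooth springs up behind the bar (0).
- pad (a point): Centre of the top face of the cover's black thumb pad (release tab), moving with it: 63 mm above the counter when up, at case x = -64 mm when the cover is closed, y = 0. The pad is 52 (case x) by 66 mm. A ridge 7 mm high runs across each end (20 to 26 mm fore and aft of this point), so that a finger between them can push the cover either way.
- carton: Open shipping carton, fixed to the counter: 220 mm long (its y), 140 mm wide (its x), 72 mm high, walls and floor 4 mm thick. Origin on the counter under its centre, z up. Two short flaps are hinged on its short ends, two long flaps on its long sides; all start open, leaning outward.
- flap_short_left (a joint): Hinge angle (rad) of the short flap on the carton's +y end: 0 = folded down level, closed; pi/2 = upright; starts at 2.05 to 2.4 (leaning outward), 2.6 at most. 30 g card on a stiff crease: stays at any angle, under 1 N at its edge moves it. Hinge line at carton y = 108 mm, 74 mm above the counter, along x; flap 128 mm wide, 68 mm long, 4 mm thick.
- flap_short_right (a joint): Hinge angle (rad) of the short flap on the carton's -y end: 0 = folded down level, closed; pi/2 = upright; starts at 2.05 to 2.4 (leaning outward), 2.6 at most. 30 g card on a stiff crease: stays at any angle, under 1 N at its edge moves it. Hinge line at carton y = -108 mm; otherwise as the left one.
- flap_long_near (a joint): Hinge angle (rad) of the long flap on the carton's -x side (near the robot): 0 = folded down level, closed; pi/2 = upright; starts at 2.05 to 2.4 (leaning outward), 2.6 at most. 30 g card on a stiff crease: stays at any angle, under 1 N at its edge moves it. Hinge line at carton x = -68 mm, 79.5 mm above the counter, along y; flap 218 mm wide, 67 mm long; closes over the short flaps.
- flap_long_far (a joint): Hinge angle (rad) of the long flap on the carton's +x side (far from the robot): 0 = folded down level, closed; pi/2 = upright; starts at 2.05 to 2.4 (leaning outward), 2.6 at most. 30 g card on a stiff crease: stays at any angle, under 1 N at its edge moves it. Hinge line at carton x = 68 mm; otherwise as the near one.
- bar1: A soap bar in a paper sleeve, 68 mm long (its x), 48 mm wide (its y), 30 mm thick, about 120 g; origin at the centre of its underside. Starts in one of the pockets of the stock case; there are two to four such bars, all alike, and None from the start means this one is absent.
- bar2: A soap bar in a paper sleeve, 68 mm long (its x), 48 mm wide (its y), 30 mm thick, about 120 g; origin at the centre of its underside. Starts in one of the pockets of the stock case; there are two to four such bars, all alike, and None from the start means this one is absent.
- bar3: A soap bar in a paper sleeve, 68 mm long (its x), 48 mm wide (its y), 30 mm thick, about 120 g; origin at the centre of its underside. Starts in one of the pockets of the stock case; there are two to four such bars, all alike, and None from the start means this one is absent.
- bar4: A soap bar in a paper sleeve, 68 mm long (its x), 48 mm wide (its y), 30 mm thick, about 120 g; origin at the centre of its underside. Starts in one of the pockets of the stock case; there are two to four such bars, all alike, and None from the start means this one is absent.
- jar_a: One of three alike white candle jars with black screw lids standing on the counter, 76 mm across, 84 mm tall; origin under its centre. Not part of the order: leave it standing.
- jar_b: One of three alike white candle jars with black screw lids standing on the counter, 76 mm across, 84 mm tall; origin under its centre. Not part of the order: leave it standing.
- jar_c: One of three alike white candle jars with black screw lids standing on the counter, 76 mm across, 84 mm tall; origin under its centre. Not part of the order: leave it standing.
- spare_bar: A like soap bar lying on the bare counter, not in the case and not part of the order; origin under its centre. Leave it.
- duck: Yellow rubber duck, 72 mm across, 74 mm tall, on the counter; origin under its centre. Leave it.
- oil_bottle: Amber body-oil bottle with black cap, 48 mm across, 144 mm tall, on the counter; origin under its centre. Leave it.

How it is judged:
By the outcome, as a careful person would: the job done as asked, in the order asked, and still so for the second after the job is handed in, with the robot touching nothing.
Of bar1, bar2, bar3, bar4 only 2 to 4 are there at a start; the rules pass over those that are not, and their reading is None.
At some moment in a run one of bar1, bar2, bar3, bar4 may be knocked a few centimetres aside while the robot is not near it.
Once in a run the grip may slacken for a moment while it holds something.
It also fails if it takes over 210 s, if anything falls off the work surface, if the arm or the gripper's body presses on something with over 40 N, if the wrist force passes 120 N, or if a joint passes its speed limit or range.

ROBOT

A 6-joint arm with a two-finger parallel gripper is mounted at the origin on the work surface. World frame = base frame: x ahead of the robot, y to its left, z up, the work surface at z = 0. Lengths are in m, angles in rad, forces in N, time in s.
With the tool pointing down it reaches from about 0.375 to 0.9 m from the base axis. Payload 3.1 kg.
Tool frame: the origin (TCP) lies at the very end of the fingers, on their centre line; the grasp point (between the pads) lies 19 mm behind it (manip.pinch_z is the distance from the TCP to the grasp point, in m); z points along the fingers, y is the line along which they close (so a half turn about z gives the same grasp; the last joint's range is limited). The gripper opens to 85 mm and grips with 20 to 120 N. Pads are 22 mm wide; open, the fingers measure 114 mm over their backs; the gripper's body (76 mm by 85 mm) begins 54 mm behind the grasp point. The pads swing forward as they close: fully open they stand 13 mm farther back than shut.
Start: joints at [-1.413, 0.527, 1.433, -0, 1.181, -0.178], TCP at [0.207, -0.59, 0.209] pointing down, gripper open.
Joint ranges: [-3.08, 3.08], [-0.75, 2.2], [0.22, 2.44], [-1.43, 4.57], [0, 2.65], [-2.85, 2.85]. Speed limits (rad/s): [2.79, 2.79, 3.14, 3.14, 3.14, 3.14].

INTERFACE

Orientations are given as a unit quaternion [x, y, z, w].
In Python, from station import manip gives the robot as it stands.
- The arm moves only by the tool servo_tool, never from a script. Its argument "commands" is one flat list of numbers, 7 for each row, row after row: the shift along the tool's x, y, z each as a share of 500 mm, from -1 to 1, then the turn, a rotation vector about the tool's x, y, z each as a share of 360 degrees, from -1 to 1, then the opening, from -1 (shut) to 1 (fully open). In form: [dx, dy, dz, rx, ry, rz, claw, dx, dy, dz, rx, ry, rz, claw, ...]. A call has 1 to 12 rows; each row shifts and turns the commanded pose from where the row before left it, along the tool's axes as they then stand; what a row does not reach is not made up. A row lasts 1/12 s, in which the tool goes at most 41.7 mm and 7.16 degrees, less where a joint would pass 70% of its speed; a pose out of reach is approached as far as the arm can. A call with a number of a shift or a turn outside -1 to 1 is refused whole. A call with a gripper value outside its range is refused whole. The fingers move at their own pace and stop on an object; "force" is the grip in N (left out, the last holds). Time passes only in rows, so rows that do not move let the fingers close. It gives the time, the measured TCP pose, the force, the opening and the grip force at its end, in the units of the state.
- manip.sense(): the state, without advancing time (a new reading comes with each control period).
- manip.snapshot(name): name is "side" or "top" or "wrist"; returns a dict with "img" (400x640x3 uint8, red, green, blue), "mtx" (3x3 intrinsics, pixels), "world_to_cam" (4x4, takes a point from world to camera coordinates). Camera axes: x right, y up, looking along -z (the intrinsics and any distortion apply to the point x, -y, -z); pixel columns grow to the right and rows downward; lengths in m; the calibration is good to about 2 mm. A picture is of the moment at which its call begins. There is no depth.
- manip.sign_off(): hands the job in; it is judged then, once.
Trained networks look in a picture, given as the dict that the camera call returned (one of the last four; its "shot" number tells which), for a name from the list of things; names that differ only in an ending like _2 or _b are one class to them, and where a whole thing is asked for, a point or a joint stands for the part that bears it (a point fixed in the world has none). Each returns a list of dicts, best first, with "conf" (0 to 1); they miss things now and then, are a little off and sometimes report something else, mostly with a low value. They report only what shows in the picture. A call takes as long as a camera call.
- manip.look_for(picture, query): "box" ([left, top, width, height] in pixels, round what is visible of it).
- manip.silhouettes(picture, query): "pixels" (400x640 bool, what is visible of it) and "box" ([left, top, width, height] in pixels, round what is visible of it).
The state is a dict: "t": time; "q": joint angles; "qd": joint speeds; "tau": joint torques, N m; "tcp_pos": TCP position; "tool_rot": TCP orientation; "force": force on the tool from outside, world axes, zero at the start; "ft_torque": the same for the moment, N m; "finger_gap": opening from 0.0 (shut) to 1.0 (fully open); "gripper_force": force on a finger pad.
Only numpy, scipy, OpenCV 4.12 (cv2) and the standard library are available. Lean on these libraries where they do the work, as an engineer would, in place of code of your own. Each camera call takes 0.05 s, during which the arm holds its last target. There are 200 camera calls.

## Working session

There is one attempt and no reset: what is moved stays moved. The work goes in short steps, Python scripts to look and compute and a tool call to move; the robot and the scene stay as the last step left them, time stands still between calls to the robot, and variables do not carry over. Pictures are saved under pics/ and viewed, at most 14 in all, crops included, and the job is handed in when it is done.

Besides the shell and the picture viewer there is one more tool, called after "Request:" by a JSON object that holds its "method" and its "body". servo_tool: Moves the arm, as the interface text tells. Its arguments: {"type":"object","properties":{"commands":{"type":"array"},"force":{"type":"number"}},"required":["commands"]}

```bash
ls; mkdir -p pics
python3 - <<'E'
from station import manip
import cv2
s=manip.sense();print({k:s[k] for k in('t','tcp_pos','tool_rot','finger_gap','force')})
ims=[]
for n in('top','side'):
    p=manip.snapshot(n);cv2.imwrite(f'pics/{n}0.png',p['img'][:,:,::-1])
    print(n,p['mtx'].tolist(),p['world_to_cam'].round(3).tolist(),[k for k in p])
    for q in('case','cover','pad','carton','flap_short_left','flap_long_near','bar1','jar_a','spare_bar','duck','oil_bottle'):
        print(q,[( [int(v) for v in d['box']],round(d['conf'],2)) for d in manip.look_for(p,q)])
E
```

```text
pics
{'t': 0.0, 'tcp_pos': array([ 0.20645405, -0.58912875,  0.20846146]), 'tool_rot': array([ 9.85854240e-01,  1.67601655e-01,  1.83153088e-05, -1.04981408e-03]), 'finger_gap': 1.0034805683771564, 'force': array([-0.58823229, -0.08833856, -0.40355329])}
top [[520.3368502465352, 0.0, 324.6939272667385], [0.0, 520.3368502465352, 201.75641329588012], [0.0, 0.0, 1.0]] [[-0.011, -1.0, -0.008, 0.031], [0.989, -0.012, 0.146, -0.554], [-0.146, -0.006, 0.989, -1.626], [0.0, 0.0, 0.0, 1.0]] ['img', 'mtx', 'world_to_cam', 'shot']
case [([196, 114, 112, 141], 0.8), ([358, 190, 18, 41], 0.6)]
cover [([226, 172, 79, 77], 0.85)]
pad [([262, 218, 23, 30], 0.83)]
carton [([363, 156, 103, 78], 0.75)]
flap_short_left [([358, 189, 18, 40], 0.64)]
flap_long_near [([376, 215, 76, 22], 0.61), ([260, 219, 24, 25], 0.31)]
bar1 [([461, 241, 24, 20], 0.37)]
jar_a [([325, 245, 30, 25], 0.97), ([170, 239, 28, 20], 0.95), ([326, 125, 25, 31], 0.81)]
spare_bar [([463, 243, 25, 21], 0.71)]
duck [([484, 179, 26, 24], 0.96), ([228, 170, 73, 80], 0.72)]
oil_bottle [([161, 195, 23, 20], 0.86), ([438, 169, 27, 44], 0.2
[... 267 characters left out ...]
m', 'shot']
case [([176, 213, 174, 81], 0.81), ([223, 297, 32, 57], 0.37)]
cover [([265, 223, 84, 45], 0.55)]
pad [([314, 232, 34, 22], 0.73), ([366, 193, 29, 35], 0.35)]
carton [([314, 125, 68, 70], 0.93)]
flap_short_left [([323, 163, 42, 15], 0.75)]
flap_long_near [([178, 216, 171, 75], 0.74), ([366, 134, 15, 41], 0.7), ([287, 315, 39, 55], 0.22)]
bar1 [([174, 214, 176, 75], 0.16)]
jar_a [([283, 318, 41, 54], 0.97), ([259, 173, 26, 29], 0.81), ([367, 192, 25, 35], 0.8), ([338, 125, 34, 24], 0.21)]
spare_bar [([178, 213, 173, 78], 0.58), ([396, 145, 14, 14], 0.44), ([318, 230, 29, 23], 0.35)]
duck [([357, 122, 9, 8], 0.48)]
oil_bottle [([223, 296, 29, 58], 0.56), ([397, 149, 11, 10], 0.24)]
```

Run:
```python
import cv2
a=cv2.imread('pics/top0.png')[100:290,140:520]
cv2.imwrite('pics/top0c.png',cv2.resize(a,(800,400),interpolation=cv2.INTER_CUBIC))
```

```text
(no output)
```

View pics/top0c.png

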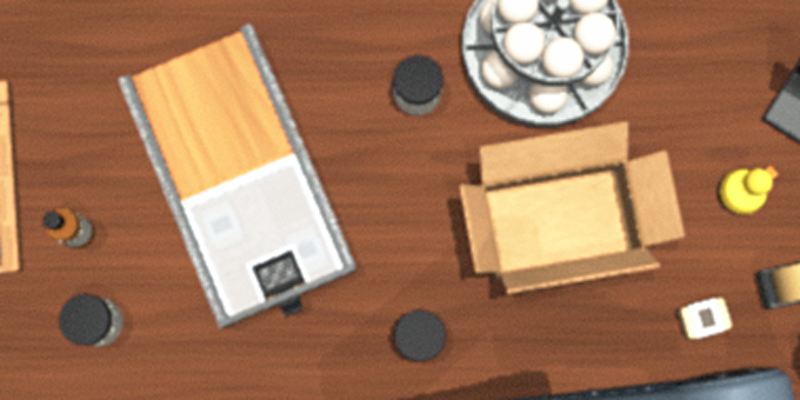

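View pics/side0.png

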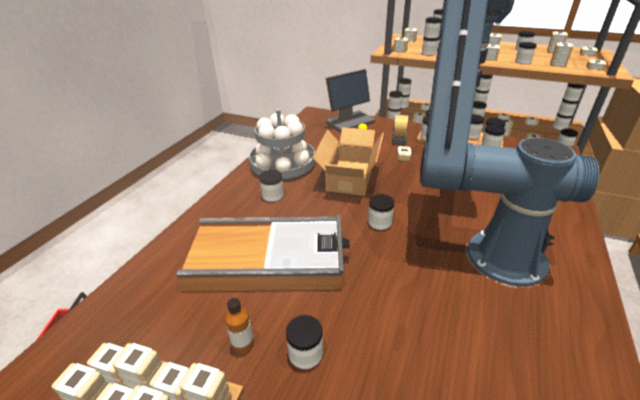

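Top view: the case is left of centre, yawed, with its thumb pad at crop (278,272). The carton is at (560,225) with flaps leaning out. Jars are at (418,80), (418,335) and (90,320), the spare bar at (705,318), the duck at (745,190) and the bottle at (65,225). Two bar labels show faintly through the cover, at (220,225) and (308,245).

```bash
cat > h.py <<'E'
import numpy as np, cv2
from scipy.spatial.transform import Rotation as R
from station import manip
def ray(p,uv,z):
    K,T=p['mtx'],p['world_to_cam']; u,v=uv
    d=np.array([(u-K[0,2])/K[0,0],-(v-K[1,2])/K[1,1],-1.])
    Rm,t=T[:3,:3],T[:3,3]; c=-Rm.T@t; w=Rm.T@d
    return c+w*(z-c[2])/w[2]
def proj(p,X):
    X=np.atleast_2d(X);K,T=p['mtx'],p['world_to_cam']
    c=X@T[:3,:3].T+T[:3,3]; return np.c_[K[0,0]*c[:,0]/-c[:,2]+K[0,2],K[1,1]*-c[:,1]/-c[:,2]+K[1,2]]
def crop(p,name,box,size):
    x0,y0,x1,y1=box
    cv2.imwrite(f'pics/{name}.png',cv2.resize(p['img'][y0:y1,x0:x1,::-1],size,interpolation=cv2.INTER_CUBIC))
def st():
    s=manip.sense();r=R.from_quat(s['tool_rot']);m=r.as_matrix()
    print('t',round(s['t'],2),'tcp',s['tcp_pos'].round(4),'yaw(toolx)',np.degrees(np.arctan2(m[1,0],m[0,0])).round(2),'z',m[:,2].round(3),'gap',round(s['finger_gap'],3),'F',s['force'].round(2),'q',s['q'].round(2))
    return s,m
E
python3 - <<'E'
from h import *
s,m=st()
p=manip.snapshot('top')
c=lambda x,y:(140+x/2.105,100+y/2.105)
print('case corners z.062')
P=[ray(p,c(*k),.062)[:2] for k in[(122,80),(248,28),(352,265),(222,325)]];print(np.round(P,3))
print('sides',[np.linalg.norm(P[i]-P[(i+1)%4]).round(3) for i in range(4)])
print('pad',ray(p,c(278,272),.063).round(3))
print('carton rim z .074');P=[ray(p,c(*k),.074)[:2] for k in[(484,180),(627,160),(640,252),(500,272)]];print(np.round(P,3))
print('sides',[np.linalg.norm(P[i]-P[(i+1)%4]).round(3) for i in range(4)])
for n,k,z in[('jar far',(418,72),.084),('jar near',(420,333),.084),('jar left',(86,318),.084),('spare',(705,318),.03),('duck',(745,192),.03),('oil',(56,220),.144),('stand',(548,70),.03)]: print(n,ray(p,c(*k),z).round(3))
w=manip.snapshot('wrist');T=w['world_to_cam'];print(w['mtx'].round(1).tolist());cc=-T[:3,:3].T@T[:3,3];print('cam pos in tool',(m.T@(cc-s['tcp_pos'])).round(3));print('cam axes in tool\n',(m.T@T[:3,:3].T).round(3))
E
```

```text
t 1.2 tcp [ 0.2066 -0.5898  0.2094] yaw(toolx) 19.3 z [ 0.  0. -1.] gap 0.999 F [-0.17  0.01  0.7 ] q [-1.41  0.53  1.43  0.    1.18 -0.18]
case corners z.062
[[0.764 0.431]
 [0.844 0.238]
 [0.475 0.08 ]
 [0.388 0.273]]
sides [np.float64(0.209), np.float64(0.401), np.float64(0.212), np.float64(0.407)]
pad [0.466 0.19  0.063]
carton rim z .074
[[ 0.599 -0.119]
 [ 0.627 -0.334]
 [ 0.488 -0.347]
 [ 0.461 -0.139]]
sides [np.float64(0.217), np.float64(0.139), np.float64(0.21), np.float64(0.14)]
jar far [ 0.764 -0.022  0.084]
jar near [ 0.372 -0.02   0.084]
jar left [0.4   0.469 0.084]
spare [ 0.392 -0.45   0.03 ]
duck [ 0.584 -0.522  0.03 ]
oil [0.536 0.499 0.144]
stand [ 0.78  -0.226  0.03 ]
[[337.1, 0.0, 320.3], [0.0, 337.1, 192.2], [0.0, 0.0, 1.0]]
cam pos in tool [ 0.073 -0.    -0.165]
cam axes in tool
 [[ 0.001  0.958  0.286]
 [ 1.    -0.001  0.001]
 [ 0.001  0.286 -0.958]]
```

Request:
{"method": "servo_tool", "body": {"commands": [0.07,-0.037,-0.0233,0,0,0,1,0.07,-0.037,-0.0233,0,0,0,1,0.07,-0.037,-0.0233,0,0,0,1,0.07,-0.037,-0.0233,0,0,0,1,0.07,-0.037,-0.0233,0,0,0,1,0.07,-0.037,-0.0233,0,0,0,1,0.07,-0.037,-0.0233,0,0,0,1,0.07,-0.037,-0.0233,0,0,0,1,0.07,-0.037,-0.0233,0,0,0,1,0.07,-0.037,-0.0233,0,0,0,1,0.07,-0.037,-0.0233,0,0,0,1,0.07,-0.037,-0.0233,0,0,0,1]}}

```text
t: 2.3
tcp_pos: [0.5306, -0.2397, 0.35]
tool_rot: [0.986, 0.168, 0.0, 0.0]
force: [-0.3, -1.2, -0.9]
finger_gap: 1.002
gripper_force: 0.0
```

```bash
cat >> h.py <<'E'
def plan(xyz,yaw=None):
    s,m=st(); d=m.T@(np.array(xyz)-s['tcp_pos']); n=np.abs(d)
    print('tool shift mm',(d*1e3).round(1),'share total',(d/.5).round(4),'min rows',np.linalg.norm(d)/.0417)
    if yaw is not None:
        y=(yaw-np.degrees(np.arctan2(m[1,0],m[0,0]))+180)%360-180
        print('rz share total',round(-y/360,4),'rows',abs(y)/7.16)
E
python3 - <<'E'
from h import *
st(); p=manip.snapshot('wrist'); cv2.imwrite('pics/w1.png',p['img'][:,:,::-1])
for q in('carton','flap_short_left','flap_short_right','flap_long_near','flap_long_far','jar_a','duck'):
    print(q,[( [int(v) for v in d['box']],round(d['conf'],2)) for d in manip.look_for(p,q)])
plan((.50,.20,.33),23)
np.savez('w1.npz',**p)
E
```

```text
t 2.3 tcp [ 0.5306 -0.2397  0.35  ] yaw(toolx) 19.3 z [ 0. -0. -1.] gap 1.002 F [-0.26 -1.19 -0.93] q [-0.62  0.34  1.35 -0.    1.45  0.62]
carton [([184, 19, 280, 222], 0.78)]
flap_short_left [([187, 64, 50, 112], 0.96)]
flap_short_right [([389, 106, 78, 111], 0.96), ([212, 173, 181, 71], 0.4)]
flap_long_near [([214, 174, 178, 66], 0.9)]
flap_long_far [([235, 19, 201, 83], 0.87)]
jar_a [([102, 168, 73, 66], 0.66)]
duck [([486, 147, 68, 46], 0.87), ([99, 171, 80, 65], 0.65)]
t 2.7 tcp [ 0.5284 -0.2426  0.3485] yaw(toolx) 19.17 z [-0.001  0.001 -1.   ] gap 0.997 F [-0.03 -0.77 -0.06] q [-0.62  0.34  1.35 -0.    1.45  0.61]
tool shift mm [ 118.5 -427.4   18.8] share total [ 0.237  -0.8548  0.0377] min rows 10.645234706020117
rz share total -0.0106 rows 0.5352326589839366
```

View pics/w1.png

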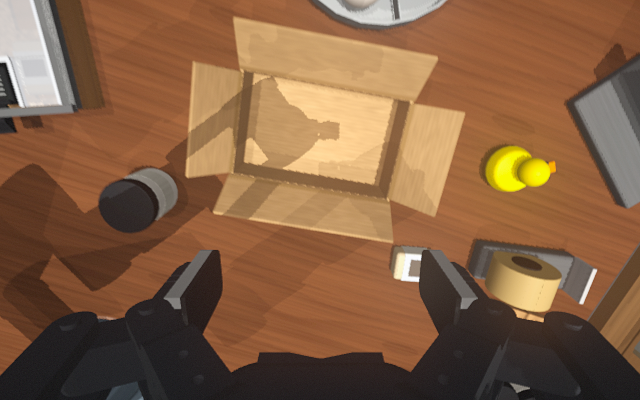

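The wrist picture shows the carton with far hinge line from (246,70) to (410,100) and near hinge line from (235,174) to (389,198). All four flaps lean outward and the inside is empty.

Run:
```python
from h import *
from scipy.optimize import least_squares
p=dict(np.load('w1.npz'))
def pts(v):
    x,y,yaw,fl,nl,sl,sr=v
    c,s=np.cos(yaw),np.sin(yaw)
    L=[]
    for sx in(1,-1):
        a=fl if sx>0 else nl
        for sy in(1,-1):
            L.append((sx*.068,sy*.109,.0795)); L.append((sx*(.068-.067*np.cos(a)),sy*.109,.0795+.067*np.sin(a)))
    for sy,a in((1,sl),(-1,sr)):
        for sx in(1,-1): L.append((sx*.064,sy*(.108-.068*np.cos(a)),.074+.068*np.sin(a)))
    L=np.array(L); return np.c_[x+c*L[:,0]-s*L[:,1],y+s*L[:,0]+c*L[:,1],L[:,2]]
obs=np.array([(246,70),(234,18),(410,100),(438,56),(235,174),(214,212),(389,198),(393,241),(192,62),(187,177),(464,112),(435,215)],float)
r=least_squares(lambda v:(proj(p,pts(v))-obs).ravel(),[.544,-.235,.127,2.2,2.2,2.2,2.2],loss='soft_l1')
print(r.x.round(4),'yaw deg',np.degrees(r.x[2]).round(2));print((proj(p,pts(r.x))-obs).round(1).tolist())
```

```text
[ 0.5443 -0.2328  0.1669  2.3392  2.0509  2.1966  2.3825] yaw deg 9.56
[[-5.9, -2.0], [0.1, -0.1], [4.5, -0.4], [-0.6, 0.1], [-5.4, 1.3], [0.2, 0.3], [0.6, 3.8], [0.5, -0.1], [1.0, 0.3], [-0.9, -0.4], [0.6, -0.5], [-0.2, 0.4]]
```

Request:
{"method": "servo_tool", "body": {"commands": [0.0216,-0.0778,0.0035,0,0,-0.001,1,0.0216,-0.0778,0.0035,0,0,-0.001,1,0.0216,-0.0778,0.0035,0,0,-0.001,1,0.0216,-0.0778,0.0035,0,0,-0.001,1,0.0216,-0.0778,0.0035,0,0,-0.001,1,0.0216,-0.0778,0.0035,0,0,-0.001,1,0.0216,-0.0778,0.0035,0,0,-0.001,1,0.0216,-0.0778,0.0035,0,0,-0.001,1,0.0216,-0.0778,0.0035,0,0,-0.001,1,0.0216,-0.0778,0.0035,0,0,-0.001,1,0.0216,-0.0778,0.0035,0,0,-0.001,-1,0,0,0,0,0,0,-1]}}

```text
t: 3.7
tcp_pos: [0.4845, 0.2053, 0.3293]
tool_rot: [0.979, 0.204, -0.001, -0.002]
force: [-0.2, -0.1, -0.6]
finger_gap: 0.752
gripper_force: 0.0
```

Run:
```python
from h import *
st(); p=manip.snapshot('wrist'); cv2.imwrite('pics/w2.png',p['img'][:,:,::-1]);np.savez('w2.npz',**p)
for q in('case','cover','pad','bar1'):
    print(q,[( [int(v) for v in d['box']],round(d['conf'],2)) for d in manip.look_for(p,q)])
```

```text
t 3.7 tcp [0.4845 0.2053 0.3293] yaw(toolx) 23.54 z [-0.002  0.004 -1.   ] gap 0.752 F [-0.23 -0.05 -0.65] q [0.19 0.27 1.51 0.   1.36 1.34]
case [([231, 2, 192, 204], 0.92)]
cover [([249, 39, 155, 172], 0.63)]
pad [([296, 149, 53, 67], 0.72)]
bar1 [([234, 1, 192, 213], 0.62), ([536, 0, 101, 52], 0.57)]
```

View pics/w2.png

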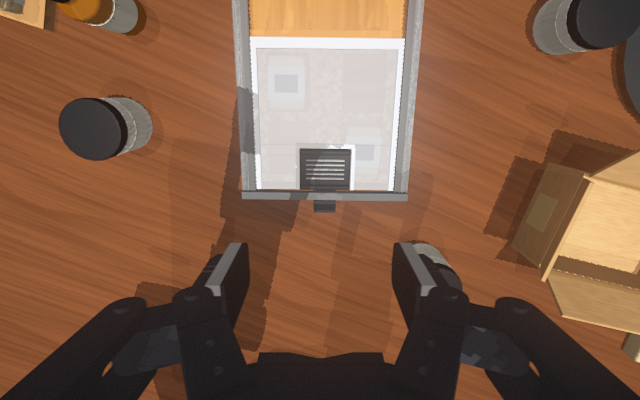

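The case now lies upright in view: pad corners about (300,149), (351,149), (353,190) and (298,190), cover rear edge (250,38) to (404,38), cross bar (242,196) to (408,197). Bars show at (285,85), rear left, and at (365,155), front right.

Run:
```python
from h import *
p=dict(np.load('w2.npz'))
g=lambda u,v,z:ray(p,(u,v),z)[:2]
L=g(248,20,.062)-g(243,190,.062);print('left rail yaw',np.degrees(np.arctan2(L[1],L[0])))
# left rail outer edge (233,0)-(242,192), right outer (424,0)-(408,192)
for a,b in(((233,0),(242,192)),((424,0),(408,192))):
    A,B=g(*a,.062),g(*b,.062);d=A-B;print('outer edge',A.round(4),B.round(4),np.degrees(np.arctan2(d[1],d[0])).round(2))
a,b=g(250,38,.057),g(404,38,.057);print('cover rear',a,b,np.linalg.norm(a-b),np.degrees(np.arctan2(*( (a-b)[[1,0]])))-90,(a+b)/2)
a,b=g(242,196,.069),g(408,197,.069);print('bar',a,b,np.linalg.norm(a-b),np.degrees(np.arctan2(*( (a-b)[[1,0]])))-90,(a+b)/2)
a,b=g(300,149,.063),g(351,149,.063);print('pad rear',(a+b)/2,np.linalg.norm(a-b))
a,b=g(298,189,.063),g(353,189,.063);print('pad front',(a+b)/2,np.linalg.norm(a-b))
```

```text
left rail yaw 18.208774781504115
outer edge [0.6031 0.3679] [0.3909 0.2807] 22.34
outer edge [0.6902 0.1677] [0.48   0.0773] 23.27
cover rear [0.57354831 0.33745228] [0.64678889 0.1693291 ] 0.18338371279492585 23.53969397262979 [0.6101686  0.25339069]
bar [0.38827984 0.27809201] [0.47507073 0.07659835] 0.21939086912280298 23.303360271676326 [0.43167529 0.17734518]
pad rear [0.4888164  0.20171527] 0.065578015427444
pad front [0.43984632 0.18008679] 0.07322265472728574
```

Run:
```python
from h import *
plan((.465,.1914,.09),23.2)
```

```text
t 3.95 tcp [0.4869 0.1985 0.3298] yaw(toolx) 23.1 z [-0.    -0.001 -1.   ] gap 0.297 F [-0.1  -0.42  0.38] q [ 0.17  0.27  1.51 -0.    1.36  1.34]
tool shift mm [-22.8  -2.1 239.8] share total [-0.0455 -0.0042  0.4797] min rows 5.7774317262244095
rz share total -0.0003 rows 0.013843069819461361
```

Request:
{"method": "servo_tool", "body": {"commands": [-0.0065,-0.0006,0.0685,0,0,0,-1,-0.0065,-0.0006,0.0685,0,0,0,-1,-0.0065,-0.0006,0.0685,0,0,0,-1,-0.0065,-0.0006,0.0685,0,0,0,-1,-0.0065,-0.0006,0.0685,0,0,0,-1,-0.0065,-0.0006,0.0685,0,0,0,-1,-0.0065,-0.0006,0.0685,0,0,0,-1,0,0,0,0,0,0,-1,0,0,0,0,0,0,-1,0,0,0,0,0,0,-1]}}

```text
t: 4.78
tcp_pos: [0.4667, 0.1926, 0.0916]
tool_rot: [0.98, 0.201, 0.001, 0.0]
force: [0.0, -0.1, -0.3]
finger_gap: 0.002
gripper_force: 0.0
```

Run:
```python
from h import *
plan((.465,.1914,.063),23.2)
p=manip.snapshot('wrist'); cv2.imwrite('pics/w3.png',p['img'][:,:,::-1])
```

```text
t 4.78 tcp [0.4667 0.1926 0.0916] yaw(toolx) 23.15 z [ 0.003  0.    -1.   ] gap 0.002 F [ 0.03 -0.05 -0.28] q [ 0.17  0.55  1.84 -0.    0.75  1.34]
tool shift mm [-2.1  0.4 28.6] share total [-0.0041  0.0008  0.0571] min rows 0.6868857515738275
rz share total -0.0001 rows 0.0074851546685255335
```

View pics/w3.png

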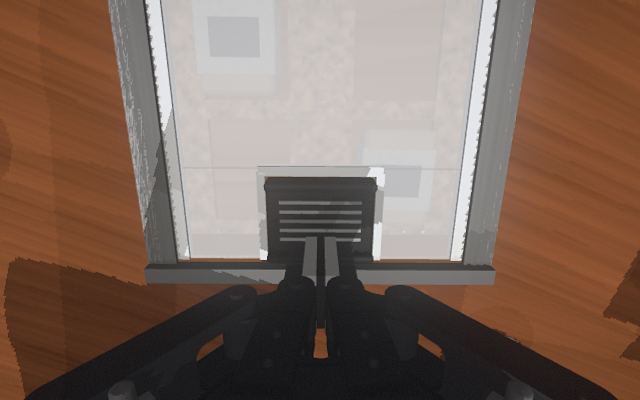

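The close view confirms two bars: rear left at (233,40) and front right at (400,180). The fingers are over the pad.

Request:
{"method": "servo_tool", "body": {"commands": [-0.004,0.001,0.05,0,0,0,-1,0,0,0.012,0,0,0,-1,0,0,0.006,0,0,0,-1,0,0,0.003,0,0,0,-1,0,0,0,0,0,0,-1,0,0,0,0,0,0,-1]}}

```text
t: 5.33
tcp_pos: [0.4638, 0.1923, 0.0556]
tool_rot: [0.979, 0.202, 0.001, 0.0]
force: [-0.5, -0.3, -0.9]
finger_gap: -0.0
gripper_force: 0.0
```

Request:
{"method": "servo_tool", "body": {"commands": [0,0,0.004,0,0,0,-1,0,0,0,0,0,0,-1]}}

```text
t: 5.5
tcp_pos: [0.4633, 0.1922, 0.053]
tool_rot: [0.979, 0.202, 0.0, 0.0]
force: [0.7, 0.1, 0.4]
finger_gap: -0.002
gripper_force: 0.0
```

Run:
```python
from h import *
st()
p=manip.snapshot('wrist'); crop(p,'w4',(160,130,480,370),(800,600))
st();print(manip.sense()['ft_torque'])
```

```text
t 5.5 tcp [0.4633 0.1922 0.053 ] yaw(toolx) 23.26 z [ 0.001  0.    -1.   ] gap -0.002 F [0.69 0.05 0.44] q [0.17 0.62 1.87 0.   0.65 1.33]
t 5.55 tcp [0.4632 0.1921 0.0529] yaw(toolx) 23.26 z [ 0.  0. -1.] gap 0.002 F [ 0.26 -0.72  0.45] q [0.17 0.62 1.87 0.   0.65 1.33]
[-0.01326045  0.0801203   0.04881762]
```

View pics/w4.png

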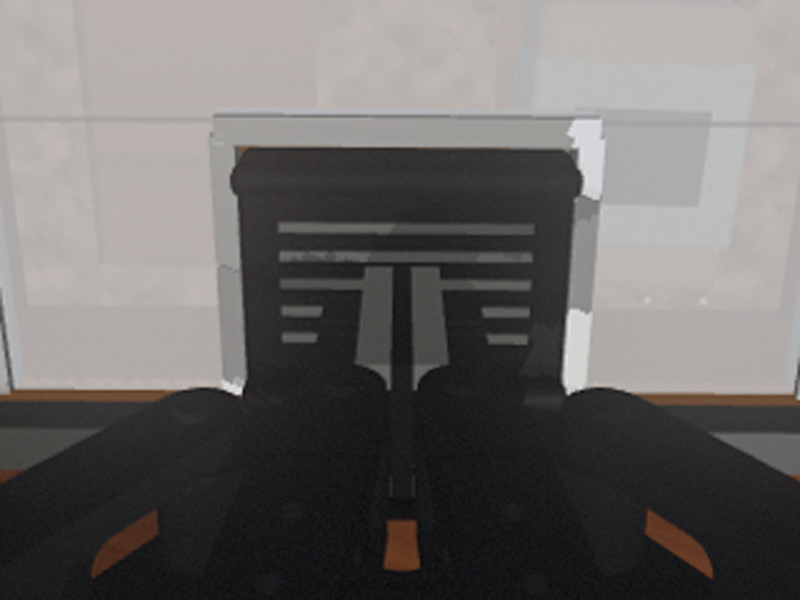

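The finger tips are between the ridges, over the grooved part of the pad. The force shows no contact yet, so I go on down in small steps.

Request:
{"method": "servo_tool", "body": {"commands": [0,0,0.006,0,0,0,-1,0,0,0,0,0,0,-1]}}

```text
t: 5.72
tcp_pos: [0.4628, 0.192, 0.0494]
tool_rot: [0.979, 0.202, -0.0, -0.0]
force: [-1.2, -0.0, -0.8]
finger_gap: 0.005
gripper_force: 0.0
```

Request:
{"method": "servo_tool", "body": {"commands": [0,0,0.006,0,0,0,-1,0,0,0,0,0,0,-1]}}

```text
t: 5.88
tcp_pos: [0.4628, 0.192, 0.0462]
tool_rot: [0.979, 0.202, -0.0, -0.0]
force: [-0.3, 0.4, -0.3]
finger_gap: -0.002
gripper_force: 0.0
```

Run:
```python
from h import *
s,m=st()
p=manip.snapshot('wrist'); q=manip.snapshot('side')
print('tcp in wrist',proj(p,s['tcp_pos']),'side',proj(q,s['tcp_pos']))
a=cv2.resize(p['img'][130:330,200:440],(480,400)); b=cv2.resize(q['img'][195:285,280:370],(320,320),interpolation=cv2.INTER_CUBIC)
c=np.zeros((400,800,3),np.uint8);c[:,:480]=a;c[:320,480:]=b
cv2.imwrite('pics/w5.png',c[:,:,::-1])
```

```text
t 5.88 tcp [0.4628 0.192  0.0462] yaw(toolx) 23.26 z [-0.001 -0.    -1.   ] gap -0.002 F [-0.32  0.41 -0.28] q [ 0.17  0.63  1.87 -0.    0.64  1.33]
tcp in wrist [[321.0361209  235.63697259]] side [[327.21991588 245.94399004]]
```

View pics/w5.png

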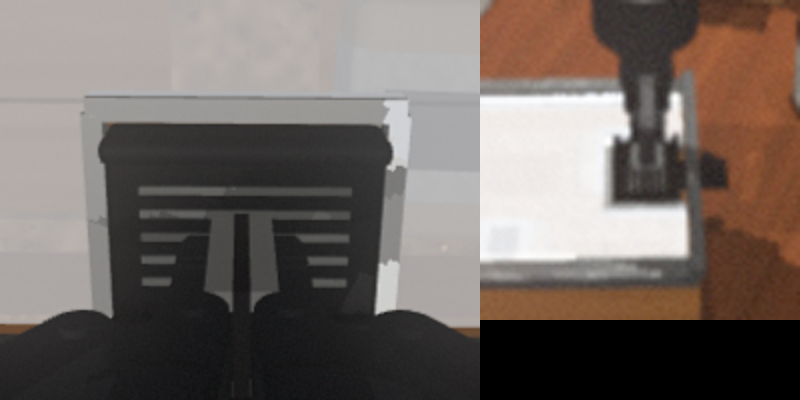

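The tip at crop (240,212) agrees with the projected TCP. I check from the ridge's apparent width whether the pad is down.

Run:
```python
from h import *
s,m=st()
p=manip.snapshot('wrist'); st()
O=np.array([.5235,.2164]);y=np.radians(23.2);ux=np.array([np.cos(y),np.sin(y)]);uy=np.array([-np.sin(y),np.cos(y)])
for z in(.045,.05,.054,.057,.0605,.063,.07):
    P=[[*(O+ux*X+uy*Y),z] for X in(-.064+.026,-.064+.020) for Y in(.033,-.033)]
    print(z,proj(p,P).round(1).tolist())
import cv2
g=p['img'][185:216,300].mean(1);print(g.round())
for v in (196,200,204):
  r=p['img'][v,235:410].mean(1).astype(int);print(v,r.tolist())
```

```text
t 5.98 tcp [0.4629 0.192  0.0465] yaw(toolx) 23.26 z [-0.001 -0.    -1.   ] gap -0.004 F [ 0.41  0.29 -0.17] q [ 0.17  0.63  1.87 -0.    0.64  1.33]
t 6.03 tcp [0.463  0.192  0.0466] yaw(toolx) 23.26 z [-0. -0. -1.] gap -0.001 F [-0.67 -1.33  0.22] q [0.17 0.63 1.87 0.   0.64 1.33]
0.045 [[259.6, 185.2], [388.4, 185.4], [260.1, 196.4], [387.7, 196.6]]
0.05 [[257.8, 187.9], [390.4, 188.1], [258.4, 199.4], [389.6, 199.6]]
0.054 [[256.3, 190.1], [392.0, 190.4], [257.0, 201.8], [391.2, 202.1]]
0.057 [[255.2, 191.9], [393.3, 192.1], [255.9, 203.8], [392.5, 204.0]]
0.0605 [[253.8, 194.0], [394.8, 194.3], [254.5, 206.2], [394.0, 206.4]]
0.063 [[252.8, 195.6], [396.0, 195.9], [253.5, 207.9], [395.1, 208.2]]
0.07 [[249.7, 200.3], [399.4, 200.6], [250.5, 213.1], [398.4, 213.4]]
[154. 153. 152. 153. 154. 152. 127.  44.  50.  51.  51.  52.  50.  47.
  50.  50.  49.  48.  50.  51.  55.  53.  51.  49.  47.  44.  43.  48.
  48.  47.  45.]
196 [172, 172, 172, 172, 172, 169, 152, 153, 154, 154, 154, 153, 153, 154, 155, 150, 114, 85, 71, 56, 59, 58, 57, 56, 57, 57, 58, 57, 54, 57, 56, 56, 57, 57, 56, 
[... 1346 characters left out ...]
2, 160, 151, 152, 154, 151, 154, 154, 147, 63, 56, 59, 62, 63, 62, 60, 61, 61, 61, 59, 60, 58, 60, 59, 59, 57, 56, 59, 56, 57, 58, 59, 56, 56, 56, 56, 56, 56, 56, 55, 54, 53, 55, 54, 52, 53, 54, 56, 55, 54, 53, 54, 54, 52, 53, 54, 52, 53, 53, 53, 51, 52, 52, 52, 50, 51, 51, 51, 53, 50, 51, 50, 51, 51, 48, 50, 48, 51, 49, 51, 49, 51, 52, 49, 49, 52, 51, 50, 51, 52, 51, 49, 48, 48, 52, 49, 48, 51, 52, 50, 48, 50, 53, 51, 51, 50, 50, 51, 51, 51, 53, 52, 54, 54, 51, 52, 52, 53, 52, 52, 54, 52, 53, 53, 53, 54, 53, 55, 55, 57, 54, 55, 55, 54, 55, 54, 55, 58, 56, 56, 58, 57, 57, 59, 59, 58, 57, 58, 61, 62, 61, 59, 59, 58, 55, 74, 157, 215, 210, 210, 210, 210, 211, 208, 183, 167, 168, 168, 168, 168]
```

Request:
{"method": "servo_tool", "body": {"commands": [0,0,0.006,0,0,0,-1,0,0,0,0,0,0,-1,0,0,0,0,0,0,-1]}}

```text
t: 6.28
tcp_pos: [0.4629, 0.192, 0.0435]
tool_rot: [0.979, 0.202, -0.0, -0.0]
force: [-0.0, 0.1, -0.0]
finger_gap: 0.003
gripper_force: 0.0
```

Request:
{"method": "servo_tool", "body": {"commands": [0,0,0.004,0,0,0,-1,0,0,0,0,0,0,-1,0,0,0,0,0,0,-1]}}

```text
t: 6.53
tcp_pos: [0.4629, 0.192, 0.0416]
tool_rot: [0.979, 0.202, -0.0, -0.0]
force: [-0.3, 0.5, -0.2]
finger_gap: -0.001
gripper_force: 0.0
```

Run:
```python
from h import *
s,m=st()
p=manip.snapshot('wrist')
def edges(v):
    g=p['img'][v].mean(1); d=np.diff(g); i=np.where(np.abs(d)>15)[0]; i=i[(i>220)&(i<425)]; return i.tolist()
for v in range(178,216,3): print(v,edges(v))
for u in (290,300): 
    g=p['img'][165:235,u].mean(1); print(u,g.round().astype(int).tolist())
O=np.array([.5235,.2164]);y=np.radians(23.2);ux=np.array([np.cos(y),np.sin(y)]);uy=np.array([-np.sin(y),np.cos(y)])
for z in(.05,.054,.057,.0605,.063,.07):
    P=[[*(O+ux*X+uy*Y),z] for X in(-.064+.026,-.064+.020) for Y in(.033,-.033)]
    print(z,proj(p,P).round(1).tolist())
crop(p,'w6',(200,150,440,330),(800,600))
```

```text
t 6.53 tcp [0.4629 0.192  0.0416] yaw(toolx) 23.26 z [-0. -0. -1.] gap -0.001 F [-0.3   0.49 -0.18] q [0.17 0.64 1.87 0.   0.62 1.33]
178 []
181 [238, 239]
184 [392, 393, 405, 406]
187 [239, 395, 396, 405]
190 [237, 239, 394, 395, 405, 407]
193 [237, 245, 392, 393, 407]
196 [248, 252, 389, 395, 396, 407]
199 [248, 251, 395, 396, 406, 407]
202 [248, 249, 394, 395, 396, 406]
205 [247, 395, 396, 397, 406]
208 [238, 246, 397, 398, 406]
211 [246, 247, 397, 398, 405, 406]
214 [247, 396, 397, 405]
290 [176, 176, 177, 176, 176, 175, 176, 175, 175, 175, 175, 175, 175, 175, 177, 166, 119, 142, 154, 151, 151, 151, 152, 152, 151, 151, 151, 151, 153, 139, 46, 50, 50, 50, 50, 53, 50, 50, 50, 49, 53, 50, 50, 53, 52, 54, 52, 49, 47, 47, 44, 44, 45, 47, 46, 46, 45, 46, 45, 42, 42, 42, 66, 98, 94, 96, 89, 46, 41, 39]
300 [173, 173, 172, 172, 173, 172, 173, 173, 172, 173, 173, 171, 172, 173, 177, 165, 116, 133, 153, 151, 151, 151, 151, 150, 150, 150, 150, 151, 152, 140, 50, 46, 49, 49, 51, 52, 50, 50, 45, 47, 47, 48, 49, 51, 51, 53, 51, 46, 45, 44, 44, 40, 44, 44, 46, 46, 45, 43, 42, 42, 41, 38, 60, 90, 96, 94, 87, 45, 37, 38]
0.05 [[256.0, 190.8], [392.3, 191.0], [256.6, 202.6], [391.5, 202.8]]
0.054 [[254.4, 193.2], [394.0, 193.4], [255.1, 205.2], [393.2, 205.5]]
0.057 [[253.2, 195.1], [395.4, 195.3], [253.9, 207.3], [394.6, 207.5]]
0.0605 [[251.8, 197.3], [397.0, 197.6], [252.5, 209.8], [396.2, 210.0]]
0.063 [[250.7, 199.0], [398.2, 199.3], [251.4, 211.6], [397.3, 211.9]]
0.07 [[247.4, 204.0], [401.9, 204.3], [248.2, 217.2], [400.9, 217.4]]
```

View pics/w6.png

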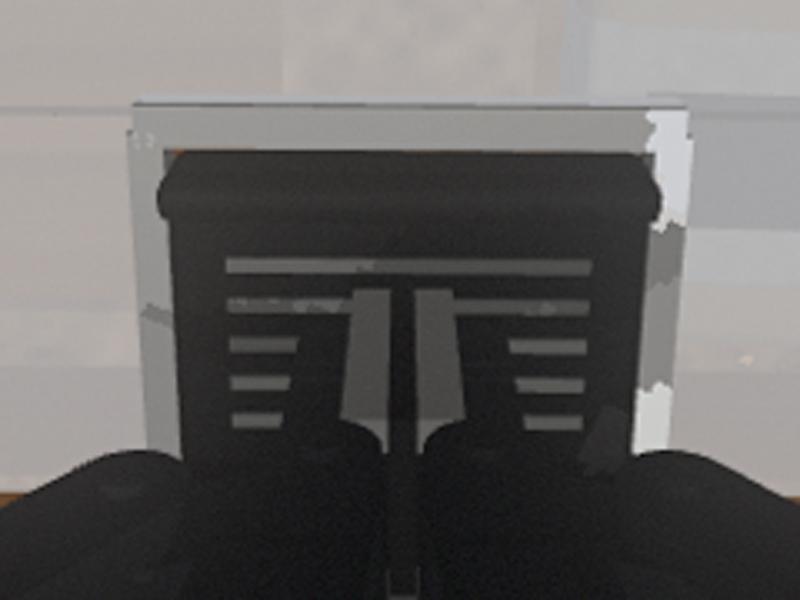

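The pad is still up: its ridge has the same apparent height as before. The shut finger tips have not reached it, so I keep feeling downward.

Request:
{"method": "servo_tool", "body": {"commands": [0,0,0.004,0,0,0,-1,0,0,0,0,0,0,-1,0,0,0,0,0,0,-1]}}

```text
t: 6.83
tcp_pos: [0.4632, 0.1921, 0.0398]
tool_rot: [0.979, 0.202, 0.0, -0.0]
force: [0.1, -0.6, 2.5]
finger_gap: -0.002
gripper_force: 1.3
```

Request:
{"method": "servo_tool", "body": {"commands": [0,0,0.004,0,0,0,-1,0,0,0,0,0,0,-1,0,0,0,0,0,0,-1]}}

```text
t: 7.08
tcp_pos: [0.4632, 0.1921, 0.0378]
tool_rot: [0.979, 0.202, 0.0, -0.0]
force: [-0.3, -0.6, 3.8]
finger_gap: 0.004
gripper_force: 1.7
```

Request:
{"method": "servo_tool", "body": {"commands": [0,0,0.004,0,0,0,-1,0,0,0,0,0,0,-1,0,0,0,0,0,0,-1]}}

```text
t: 7.33
tcp_pos: [0.4632, 0.1921, 0.0357]
tool_rot: [0.979, 0.202, 0.0, -0.0]
force: [-0.5, 0.7, 4.3]
finger_gap: 0.002
gripper_force: 2.1
```

Contact came at TCP z 0.040. The shut tips therefore stand about 23 mm above the TCP reading, and the force fits the spring. I press about 4 mm further, to a depth of 8.4 mm.

Request:
{"method": "servo_tool", "body": {"commands": [0,0,0.004,0,0,0,-1,0,0,0.004,0,0,0,-1,0,0,0,0,0,0,-1,0,0,0,0,0,0,-1]}}

```text
t: 7.67
tcp_pos: [0.4633, 0.1921, 0.032]
tool_rot: [0.979, 0.202, 0.0, -0.0]
force: [-0.9, -0.7, 8.2]
finger_gap: 0.0
gripper_force: 3.8
```

Request:
{"method": "servo_tool", "body": {"commands": [0.01,0,0,0,0,0,-1,0.01,0,0,0,0,0,-1,0.02,0,0,0,0,0,-1,0.02,0,0,0,0,0,-1,0.02,0,0,0,0,0,-1,0,0,0,0,0,0,-1]}}

```text
t: 8.17
tcp_pos: [0.5027, 0.2087, 0.0323]
tool_rot: [0.98, 0.201, 0.002, -0.0]
force: [2.6, 0.9, 5.4]
finger_gap: 0.002
gripper_force: 2.8
```

Request:
{"method": "servo_tool", "body": {"commands": [0.03,0,0,0,0,0,-1,0.04,0,0,0,0,0,-1,0.04,0,0,0,0,0,-1,0.04,0,0,0,0,0,-1,0.04,0,0,0,0,0,-1,0.04,0,0,0,0,0,-1,0.04,0,0,0,0,0,-1,0.03,0,0,0,0,0,-1,0.02,0,0,0,0,0,-1,0,0,0,0,0,0,-1,0,0,0,0,0,0,-1]}}

```text
t: 9.08
tcp_pos: [0.6495, 0.2709, 0.0324]
tool_rot: [0.979, 0.202, 0.002, 0.0]
force: [0.9, -1.8, 5.0]
finger_gap: -0.002
gripper_force: 2.8
```

Run:
```python
from h import *
s,m=st()
p=manip.snapshot('top'); a=p['img'][100:270,180:320]
w=manip.snapshot('wrist')
c=np.zeros((400,800,3),np.uint8);c[:,:330]=cv2.resize(a,(330,400));c[:294,330:]=cv2.resize(w['img'],(470,294));cv2.imwrite('pics/w7.png',c[:,:,::-1])
for q in('cover','pad','bar1'): print(q,[( [int(v) for v in d['box']],round(d['conf'],2)) for d in manip.look_for(p,q)])
```

```text
t 9.08 tcp [0.6495 0.2709 0.0324] yaw(toolx) 23.26 z [ 0.005  0.    -1.   ] gap -0.002 F [ 0.87 -1.75  4.96] q [ 0.24  0.84  1.34 -0.    0.96  1.4 ]
cover [([204, 118, 74, 59], 0.73)]
pad [([381, 218, 72, 18], 0.72), ([464, 241, 19, 19], 0.65), ([208, 114, 71, 63], 0.61), ([159, 194, 25, 23], 0.39)]
bar1 [([275, 207, 20, 21], 0.58)]
```

View pics/w7.png

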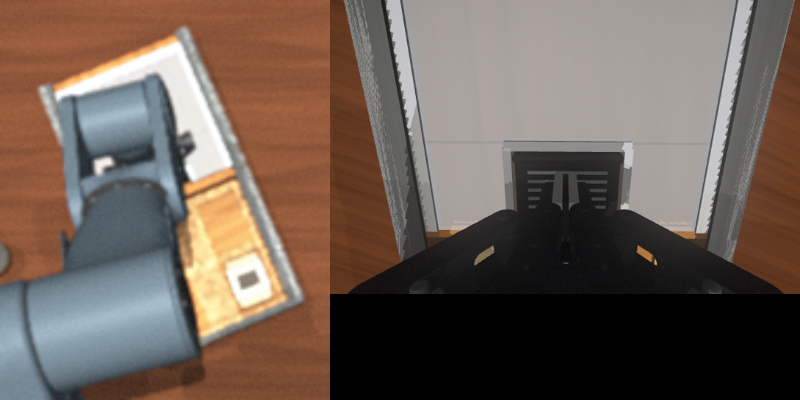

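The cover is nearly fully open and a bar lies visible at the front right. I push the last millimetres to the stop.

Request:
{"method": "servo_tool", "body": {"commands": [0.006,0,0,0,0,0,-1,0.006,0,0,0,0,0,-1,0.006,0,0,0,0,0,-1,0,0,0,0,0,0,-1,0,0,0,0,0,0,-1]}}

```text
t: 9.75
tcp_pos: [0.6521, 0.2727, 0.0321]
tool_rot: [0.979, 0.202, -0.004, 0.001]
force: [-6.6, -4.8, 11.5]
finger_gap: -0.004
gripper_force: 5.5
```

Request:
{"method": "servo_tool", "body": {"commands": [-0.01,0,0,0,0,0,-1,-0.01,0,-0.04,0,0,0,-1,0,0,-0.08,0,0,0,-1,0,0,-0.08,0,0,0,-1,0,0,-0.08,0,0,0,-1,-0.05,0,-0.06,0,0,0,0.5,-0.08,0,0,0,0,0,0.5,-0.08,0,0,0,0,0,0.5,-0.08,0,0,0,0,0,0.5,0,0,0,0,0,0,0.5,0,0,0,0,0,0,0.5]}}

```text
t: 10.67
tcp_pos: [0.5087, 0.2125, 0.2006]
tool_rot: [0.98, 0.201, -0.003, -0.0]
force: [0.0, 0.4, 0.9]
finger_gap: 0.749
gripper_force: 0.0
```

Run:
```python
from h import *
s,m=st()
p=manip.snapshot('wrist');np.savez('w8.npz',**p); crop(p,'w8',(0,0,640,400),(640,400))
O=np.array([.5235,.2164]);y=np.radians(23.2);M=np.array([[np.cos(y),-np.sin(y)],[np.sin(y),np.cos(y)]])
for q in('bar1','pad','cover'):
  for d in manip.silhouettes(p,q):
    ys,xs=np.nonzero(d['pixels']);r=cv2.minAreaRect(np.c_[xs,ys].astype(np.float32));w=ray(p,r[0],.038)[:2]
    print(q,round(d['conf'],2),[int(v) for v in d['box']],np.round(r[0],1),np.round(r[1],1),round(r[2],1),'world',w.round(4),'case',(M.T@(w-O)*1e3).round(1))
```

```text
t 10.67 tcp [0.5087 0.2125 0.2006] yaw(toolx) 23.24 z [-0.005 -0.001 -1.   ] gap 0.749 F [0.03 0.43 0.91] q [0.19 0.44 1.62 0.   1.08 1.36]
bar1 0.73 [344, 159, 59, 68] [372.1 193.2] [51.6 68.1] 1.7 world [0.5051 0.1544] case [-41.4 -49.7]
bar1 0.67 [241, 70, 56, 74] [269.  106.5] [73. 54.] 90.0 world [0.5436 0.2808] case [43.9 51.3]
pad 0.63 [281, 0, 83, 82] [324.   39.5] [79. 82.] 90.0 world [0.6173 0.2563] case [101.9  -0.3]
cover 0.76 [210, 2, 228, 78] [324.  40.] [ 80. 228.] 90.0 world [0.6169 0.2561] case [101.5  -0.3]
```

View pics/w8.png

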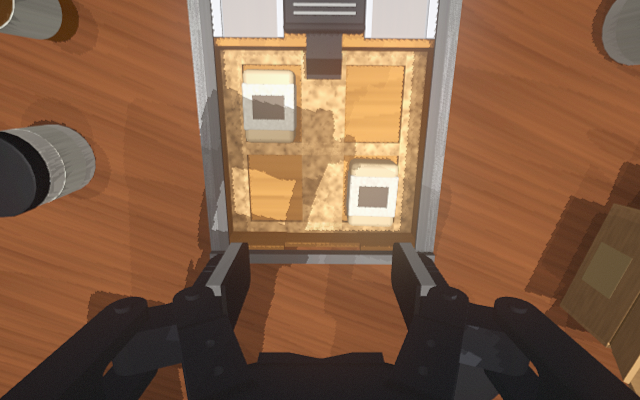

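The open well shows exactly two bars: rear left at (269,106) and front right at (372,193), both in their pockets. I take the front-right one first.

Run:
```python
from h import *
plan((.5035,.153,.05),23.2)
```

```text
t 10.87 tcp [0.5149 0.2138 0.2018] yaw(toolx) 23.25 z [ 0.002  0.    -1.   ] gap 0.75 F [ 0.25 -0.24  0.2 ] q [0.19 0.45 1.61 0.   1.08 1.36]
tool shift mm [-34.9  51.3 151.8] share total [-0.0697  0.1026  0.3036] min rows 3.93214846753711
rz share total 0.0002 rows 0.007550036847582891
```

Request:
{"method": "servo_tool", "body": {"commands": [-0.035,0.051,0,0,0,0,0.36,-0.035,0.0515,0.04,0,0,0,0.36,0,0,0.08,0,0,0,0.36,0,0,0.08,0,0,0,0.36,0,0,0.08,0,0,0,0.36,0,0,0.023,0,0,0,0.36,0,0,0,0,0,0,0.36,0,0,0,0,0,0,0.36]}}

```text
t: 11.53
tcp_pos: [0.502, 0.1526, 0.0492]
tool_rot: [0.979, 0.202, -0.0, -0.0]
force: [0.7, -0.1, 0.3]
finger_gap: 0.682
gripper_force: 0.0
```

Run:
```python
from h import *
plan((.5035,.153,-.008),23.2)
p=manip.snapshot('wrist');crop(p,'w9',(160,100,480,340),(640,480))
```

```text
t 11.53 tcp [0.502  0.1526 0.0492] yaw(toolx) 23.26 z [-0.  0. -1.] gap 0.682 F [ 0.73 -0.09  0.27] q [0.08 0.65 1.81 0.   0.68 1.25]
tool shift mm [ 1.6  0.3 57.2] share total [0.0031 0.0005 0.1145] min rows 1.373404152824269
rz share total 0.0002 rows 0.008285731973662246
```

View pics/w9.png

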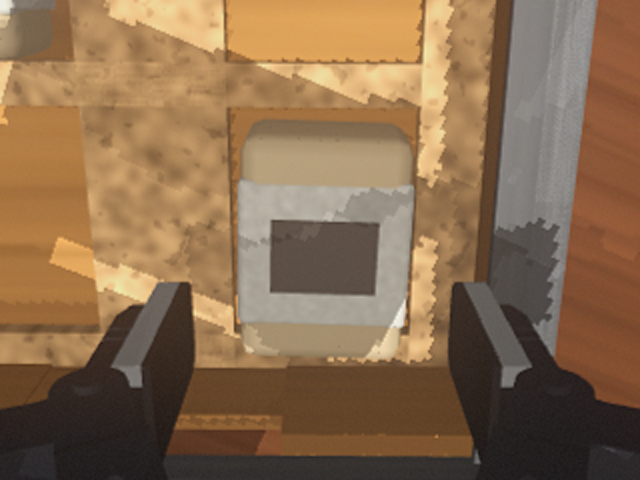

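The bar is centred between the fingers (bar at (328,240), fingers at about 160 and 480). I lower over it.

Request:
{"method": "servo_tool", "body": {"commands": [0.003,0,0.03,0,0,0,0.36,0,0,0.03,0,0,0,0.36,0,0,0.025,0,0,0,0.36,0,0,0.015,0,0,0,0.36,0,0,0,0,0,0,0.36,0,0,0,0,0,0,0.36]}}

```text
t: 12.08
tcp_pos: [0.5032, 0.1533, 0.0011]
tool_rot: [0.979, 0.202, 0.001, 0.0]
force: [-0.7, -0.6, 0.6]
finger_gap: 0.681
gripper_force: 0.0
```

Request:
{"method": "servo_tool", "body": {"commands": [0,0,0.007,0,0,0,0.36,0,0,0.006,0,0,0,0.36,0,0,0,0,0,0,0.36,0,0,0,0,0,0,0.36]}}

```text
t: 12.42
tcp_pos: [0.5022, 0.1531, -0.0061]
tool_rot: [0.979, 0.202, 0.0, 0.0]
force: [0.6, 0.0, -0.2]
finger_gap: 0.682
gripper_force: 0.0
```

Request:
{"method": "servo_tool", "body": {"commands": [0,0,0,0,0,0,-1,0,0,0,0,0,0,-1,0,0,0,0,0,0,-1,0,0,0,0,0,0,-1,0,0,0,0,0,0,-1], "force": 60}}

```text
t: 12.83
tcp_pos: [0.5024, 0.1531, -0.0057]
tool_rot: [0.98, 0.201, 0.0, 0.0]
force: [0.0, -0.1, 4.9]
finger_gap: 0.552
gripper_force: 62.3
```

Request:
{"method": "servo_tool", "body": {"commands": [0,0,-0.02,0,0,0,-1,0,0,-0.04,0,0,0,-1,0,0,-0.07,0,0,0,-1,0,0,-0.07,0,0,0,-1,0,0,-0.07,0,0,-0.018,-1,0,0,-0.07,0,0,-0.018,-1,0,0,-0.07,0,0,-0.018,-1,0,0,-0.03,0,0,-0.018,-1,0,0,0,0,0,-0.018,-1,0,0,0,0,0,-0.018,-1,0,0,0,0,0,-0.018,-1,0,0,0,0,0,-0.018,-1]}}

```text
t: 13.83
tcp_pos: [0.5014, 0.153, 0.2142]
tool_rot: [0.791, 0.612, -0.0, -0.0]
force: [-0.0, -0.3, -0.3]
finger_gap: 0.548
gripper_force: 61.8
```

Run:
```python
from h import *
plan((.544,-.233,.21),99)
```

```text
t 13.83 tcp [0.5014 0.153  0.2142] yaw(toolx) 75.43 z [-0. -0. -1.] gap 0.548 F [-0.02 -0.31 -0.32] q [ 0.08  0.39  1.68 -0.    1.08  0.34]
tool shift mm [-362.9  138.3    4.2] share total [-0.7258  0.2766  0.0084] min rows 9.313495264626123
rz share total -0.0655 rows 3.2924580596461737
```

Request:
{"method": "servo_tool", "body": {"commands": [-0.0726,0.0277,0,0,0,0,-1,-0.0726,0.0277,0,0,0,0,-1,-0.0726,0.0277,0,0,0,0,-1,-0.0726,0.0277,0,0,0,0,-1,-0.0726,0.0277,0,0,0,0,-1,-0.0726,0.0277,0,0,0,0,-1,-0.0726,0.0277,0,0,0,0,-1,-0.0726,0.0277,0,0,0,0,-1,-0.0726,0.0277,0,0,0,0,-1,-0.0726,0.0277,0,0,0,0,-1,0,0,0,0,0,-0.0165,-1,0,0,0,0,0,-0.0165,-1]}}

```text
t: 14.83
tcp_pos: [0.5422, -0.2361, 0.2136]
tool_rot: [0.725, 0.689, -0.0, -0.0]
force: [-0.4, 0.4, -0.9]
finger_gap: 0.55
gripper_force: 61.8
```

Request:
{"method": "servo_tool", "body": {"commands": [0,0,0,0,0,-0.0165,-1,0,0,0,0,0,-0.0165,-1,0,0,0,0,0,0,-1,0,0,0,0,0,0,-1]}}

```text
t: 15.17
tcp_pos: [0.5422, -0.2331, 0.2137]
tool_rot: [0.651, 0.759, -0.0, -0.0]
force: [0.5, 0.3, -1.0]
finger_gap: 0.548
gripper_force: 61.7
```

Run:
```python
from h import *
plan((.544,-.233,.21),99)
p=manip.snapshot('wrist');np.savez('w10.npz',**p);crop(p,'w10',(0,0,640,400),(640,400))
```

```text
t 15.17 tcp [ 0.5422 -0.2331  0.2137] yaw(toolx) 98.71 z [-0.001  0.    -1.   ] gap 0.548 F [ 0.51  0.3  -1.02] q [-0.6   0.48  1.52 -0.    1.15 -0.75]
tool shift mm [-0.2  1.8  3.7] share total [-0.0004  0.0036  0.0075] min rows 0.09963899438898259
rz share total -0.0008 rows 0.04094432183573236
```

View pics/w10.png

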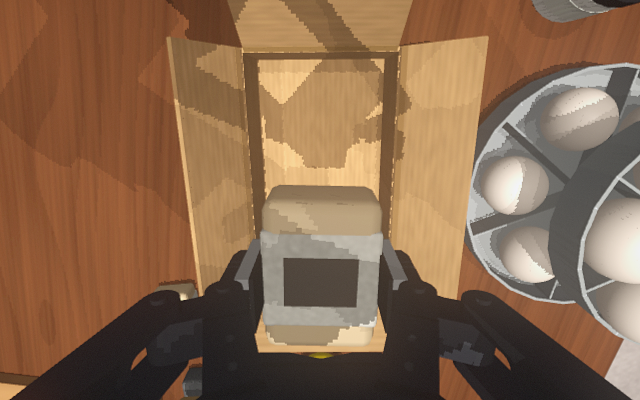

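The bar is held squarely at (320,280) over the carton, and the inner walls at columns 258 and 383 run parallel to it. I place it in the carton's right half.

Request:
{"method": "servo_tool", "body": {"commands": [-0.05,0.002,0,0,0,0,-1,-0.05,0.0016,0.02,0,0,0,-1,0,0,0.07,0,0,0,-1,0,0,0.07,0,0,0,-1,0,0,0.07,0,0,0,-1,0,0,0.07,0,0,0,-1,0,0,0.05,0,0,0,-1,0,0,0.04,0,0,0,-1,0,0,0.025,0,0,0,-1,0,0,0.012,0,0,0,-1,0,0,0,0,0,0,-1,0,0,0,0,0,0,-1]}}

```text
t: 16.22
tcp_pos: [0.5528, -0.2829, 0.001]
tool_rot: [0.651, 0.759, 0.0, 0.001]
force: [0.6, 0.7, -0.8]
finger_gap: 0.548
gripper_force: 61.6
```

Request:
{"method": "servo_tool", "body": {"commands": [0,0,0.006,0,0,0,-1,0,0,0.004,0,0,0,-1,0,0,0,0,0,0,-1,0,0,0,0,0,0,0.5,0,0,0,0,0,0,0.5,0,0,0,0,0,0,0.5,0,0,-0.03,0,0,0,0.5,0,0,-0.07,0,0,0,0.5,0,0,-0.08,0,0,0,0.5,0,0,-0.08,0,0,0,0.5,0,0,-0.08,0,0,0,0.5,0,0,-0.08,0,0,0,0.5]}}

```text
t: 17.22
tcp_pos: [0.5517, -0.2822, 0.2073]
tool_rot: [0.65, 0.76, 0.0, -0.0]
force: [0.3, -0.0, -1.0]
finger_gap: 0.747
gripper_force: 0.0
```

Run:
```python
from h import *
plan((.5443,.2808,.22),23.2)
```

```text
t 17.22 tcp [ 0.5517 -0.2822  0.2073] yaw(toolx) 98.86 z [ 0.  0. -1.] gap 0.747 F [ 0.28 -0.01 -1.02] q [-0.65  0.52  1.45  0.    1.17 -0.81]
tool shift mm [557.4  79.3 -12.7] share total [ 1.1148  0.1587 -0.0253] min rows 13.50547986834532
rz share total 0.2102 rows 10.566474237027096
```

Request:
{"method": "servo_tool", "body": {"commands": [0.0796,0.0113,-0.002,0,0,0,0.36,0.0796,0.0113,-0.002,0,0,0,0.36,0.0796,0.0113,-0.002,0,0,0,0.36,0.0796,0.0113,-0.002,0,0,0,0.36,0.0796,0.0113,-0.002,0,0,0,0.36,0.0796,0.0113,-0.002,0,0,0,0.36,0.0796,0.0113,-0.002,0,0,0,0.36,0.0796,0.0113,-0.002,0,0,0,0.36,0.0796,0.0113,-0.002,0,0,0,0.36,0.0796,0.0113,-0.002,0,0,0,0.36,0.0796,0.0113,-0.002,0,0,0,0.36,0.0796,0.0113,-0.002,0,0,0,0.36]}}

```text
t: 18.22
tcp_pos: [0.5451, 0.2019, 0.2176]
tool_rot: [0.65, 0.76, 0.0, 0.0]
force: [1.5, 0.8, -0.3]
finger_gap: 0.681
gripper_force: 0.0
```

Request:
{"method": "servo_tool", "body": {"commands": [0,0,0,0,0,0.019,0.36,0,0,0,0,0,0.019,0.36,0,0,0,0,0,0.019,0.36,0,0,0,0,0,0.019,0.36,0,0,0,0,0,0.019,0.36,0,0,0,0,0,0.019,0.36,0,0,0,0,0,0.019,0.36,0,0,0,0,0,0.019,0.36,0,0,0,0,0,0.019,0.36,0,0,0,0,0,0.019,0.36,0,0,0,0,0,0.019,0.36,0,0,0,0,0,0,0.36]}}

```text
t: 19.22
tcp_pos: [0.5454, 0.1998, 0.2174]
tool_rot: [0.979, 0.204, 0.0, -0.0]
force: [-0.3, 0.0, -0.8]
finger_gap: 0.678
gripper_force: 0.0
```

Run:
```python
from h import *
plan((.5443,.2808,.05),23.2)
p=manip.snapshot('wrist')
O=np.array([.5235,.2164]);y=np.radians(23.2);M=np.array([[np.cos(y),-np.sin(y)],[np.sin(y),np.cos(y)]])
for d in manip.silhouettes(p,'bar1'):
    ys,xs=np.nonzero(d['pixels']);r=cv2.minAreaRect(np.c_[xs,ys].astype(np.float32));w=ray(p,r[0],.034)[:2]
    print(round(d['conf'],2),[int(v) for v in d['box']],np.round(r[1],1),round(r[2],1),'world',w.round(4),'case',(M.T@(w-O)*1e3).round(1))
```

```text
t 19.22 tcp [0.5454 0.1998 0.2174] yaw(toolx) 23.5 z [ 0.  0. -1.] gap 0.678 F [-0.34  0.04 -0.78] q [0.16 0.46 1.54 0.   1.15 1.32]
tool shift mm [ 31.3 -74.7 167.4] share total [ 0.0625 -0.1494  0.3347] min rows 4.458756976330674
rz share total 0.0008 rows 0.042065057143118235
0.56 [222, 97, 54, 72] [67. 52.] 90.0 world [0.5441 0.2807] case [44.3 51. ]
```

Request:
{"method": "servo_tool", "body": {"commands": [0.021,-0.05,0.02,0,0,0.0008,0.36,0.021,-0.05,0.05,0,0,0,0.36,0.0205,-0.0494,0.06,0,0,0,0.36,0,0,0.08,0,0,0,0.36,0,0,0.08,0,0,0,0.36,0,0,0.065,0,0,0,0.36,0,0,0.045,0,0,0,0.36,0,0,0.03,0,0,0,0.36,0,0,0.01,0,0,0,0.36,0,0,0,0,0,0,0.36]}}

```text
t: 20.15
tcp_pos: [0.5436, 0.2805, -0.0042]
tool_rot: [0.979, 0.203, -0.002, 0.0]
force: [0.2, 0.6, -0.2]
finger_gap: 0.679
gripper_force: 0.0
```

Run:
```python
from h import *
plan((.5443,.2808,-.0055),23.2)
```

```text
t 20.15 tcp [ 0.5436  0.2805 -0.0042] yaw(toolx) 23.42 z [-0.003 -0.001 -1.   ] gap 0.679 F [ 0.16  0.62 -0.15] q [ 0.29  0.81  1.6  -0.    0.74  1.46]
tool shift mm [0.8 0.  1.3] share total [0.0016 0.     0.0026] min rows 0.036823016005870006
rz share total 0.0006 rows 0.030363981409518993
```

Close, then lift.

Request:
{"method": "servo_tool", "body": {"commands": [0,0,0,0,0,0,-1,0,0,0,0,0,0,-1,0,0,0,0,0,0,-1,0,0,0,0,0,0,-1,0,0,0,0,0,0,-1,0,0,-0.02,0,0,0,-1,0,0,-0.04,0,0,0,-1,0,0,-0.07,0,0,0,-1,0,0,-0.08,0,0,0,-1,0,0,-0.08,0,0,0,-1,0,0,-0.08,0,0,0,-1,0,0,-0.07,0,0,0,-1], "force": 60}}

```text
t: 21.15
tcp_pos: [0.5445, 0.2809, 0.2209]
tool_rot: [0.979, 0.202, 0.001, -0.0]
force: [1.7, 0.4, -1.0]
finger_gap: 0.548
gripper_force: 63.1
```

Request:
{"method": "servo_tool", "body": {"commands": [0,0,0,0,0,-0.019,-1,0,0,0,0,0,-0.019,-1,0,0,0,0,0,-0.019,-1,0,0,0,0,0,-0.019,-1,0,0,0,0,0,-0.019,-1,0,0,0,0,0,-0.019,-1,0,0,0,0,0,-0.019,-1,0,0,0,0,0,-0.019,-1,0,0,0,0,0,-0.019,-1,0,0,0,0,0,-0.019,-1,0,0,0,0,0,-0.019,-1,0,0,0,0,0,0,-1]}}

```text
t: 22.15
tcp_pos: [0.5441, 0.2807, 0.2179]
tool_rot: [0.652, 0.759, 0.0, 0.0]
force: [0.4, 0.9, -1.3]
finger_gap: 0.547
gripper_force: 63.2
```

Run:
```python
from h import *
plan((.537,-.185,.21),98.8)
```

```text
t 22.15 tcp [0.5441 0.2807 0.2179] yaw(toolx) 98.69 z [ 0.  0. -1.] gap 0.547 F [ 0.42  0.93 -1.3 ] q [ 0.29  0.5   1.46 -0.    1.18  0.14]
tool shift mm [-459.3  -77.4    7.9] share total [-0.9186 -0.1548  0.0158] min rows 11.171696634290962
rz share total -0.0003 rows 0.015556079727776208
```

Request:
{"method": "servo_tool", "body": {"commands": [-0.0766,-0.0129,0.0013,0,0,0,-1,-0.0766,-0.0129,0.0013,0,0,0,-1,-0.0766,-0.0129,0.0013,0,0,0,-1,-0.0766,-0.0129,0.0013,0,0,0,-1,-0.0766,-0.0129,0.0013,0,0,0,-1,-0.0766,-0.0129,0.0013,0,0,0,-1,-0.0766,-0.0129,0.0013,0,0,0,-1,-0.0766,-0.0129,0.0013,0,0,0,-1,-0.0766,-0.0129,0.0013,0,0,0,-1,-0.0766,-0.0129,0.0013,0,0,0,-1,-0.0766,-0.0129,0.0013,0,0,0,-1,-0.0766,-0.0129,0.0013,0,0,0,-1]}}

```text
t: 23.15
tcp_pos: [0.5359, -0.187, 0.21]
tool_rot: [0.654, 0.757, 0.0, 0.0]
force: [0.1, -0.0, -0.6]
finger_gap: 0.544
gripper_force: 63.1
```

Request:
{"method": "servo_tool", "body": {"commands": [0,0,0,0,0,0,-1,0,0,0,0,0,0,-1]}}

```text
t: 23.32
tcp_pos: [0.5363, -0.1875, 0.2097]
tool_rot: [0.655, 0.756, 0.0, 0.0]
force: [-0.4, 0.2, -0.6]
finger_gap: 0.542
gripper_force: 63.1
```

Run:
```python
from h import *
plan((.537,-.185,-.004),98.8)
p=manip.snapshot('wrist'); w=manip.snapshot('top')
for P in(p,w): print([([int(v) for v in d['box']],round(d['conf'],2)) for d in manip.look_for(P,'bar1')])
cv2.imwrite('pics/w11.png',p['img'][:,:,::-1])
```

```text
t 23.32 tcp [ 0.5363 -0.1875  0.2097] yaw(toolx) 98.17 z [ 0.001 -0.    -1.   ] gap 0.542 F [-0.41  0.15 -0.58] q [-0.53  0.45  1.58  0.    1.11 -0.68]
tool shift mm [  2.4   1.  213.7] share total [0.0049 0.0019 0.4275] min rows 5.125688863683691
rz share total -0.0017 rows 0.08784562510461977
[([262, 182, 120, 162], 0.79)]
[([420, 216, 32, 18], 0.73), ([391, 190, 7, 13], 0.48), ([409, 196, 13, 12], 0.45)]
```

View pics/w11.png

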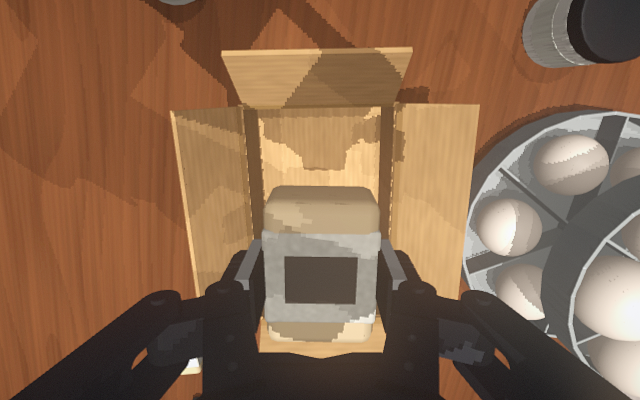

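Bar still held, over the carton's left half with room between the walls (258 and 383). Lower and release.

Request:
{"method": "servo_tool", "body": {"commands": [-0.004,0.002,0.03,0,0,-0.0015,-1,0,0,0.07,0,0,0,-1,0,0,0.07,0,0,0,-1,0,0,0.07,0,0,0,-1,0,0,0.07,0,0,0,-1,0,0,0.05,0,0,0,-1,0,0,0.035,0,0,0,-1,0,0,0.02,0,0,0,-1,0,0,0.012,0,0,0,-1,0,0,0,0,0,0,-1,0,0,0,0,0,0,-1]}}

```text
t: 24.43
tcp_pos: [0.5386, -0.1868, -0.0033]
tool_rot: [0.648, 0.761, 0.0, 0.001]
force: [0.1, -1.1, -1.2]
finger_gap: 0.544
gripper_force: 63.1
```

Request:
{"method": "servo_tool", "body": {"commands": [0,0,0,0,0,0,0.5,0,0,0,0,0,0,0.5,0,0,0,0,0,0,0.5,0,0,-0.03,0,0,0,0.5,0,0,-0.07,0,0,0,0.5,0,0,-0.08,0,0,0,0.5,0,0,-0.08,0,0,0,0.5,0,0,-0.08,0,0,0,0.5,0,0,-0.08,0,0,0,0.5,0,0,-0.08,0,0,0,0.5]}}

```text
t: 25.27
tcp_pos: [0.5377, -0.1869, 0.249]
tool_rot: [0.649, 0.761, 0.0, 0.001]
force: [-0.3, -0.5, -0.7]
finger_gap: 0.75
gripper_force: 0.0
```

Run:
```python
from h import *
from scipy.optimize import least_squares
s,m=st()
p=manip.snapshot('wrist');np.savez('w12.npz',**p);cv2.imwrite('pics/w12.png',p['img'][:,:,::-1])
for q in('bar1','flap_short_left','flap_long_near','flap_long_far'):print(q,[([int(v) for v in d['box']],round(d['conf'],2)) for d in manip.look_for(p,q)])
```

```text
t 25.27 tcp [ 0.5377 -0.1869  0.249 ] yaw(toolx) 99.1 z [ 0.002 -0.001 -1.   ] gap 0.75 F [-0.34 -0.5  -0.69] q [-0.53  0.41  1.53  0.    1.2  -0.69]
bar1 [([301, 205, 38, 55], 0.98), ([301, 125, 42, 63], 0.76)]
flap_short_left [([236, 55, 160, 49], 0.92)]
flap_long_near [([189, 105, 73, 214], 0.63), ([168, 1, 47, 9], 0.25)]
flap_long_far [([376, 102, 78, 213], 0.87)]
```

View pics/w12.png

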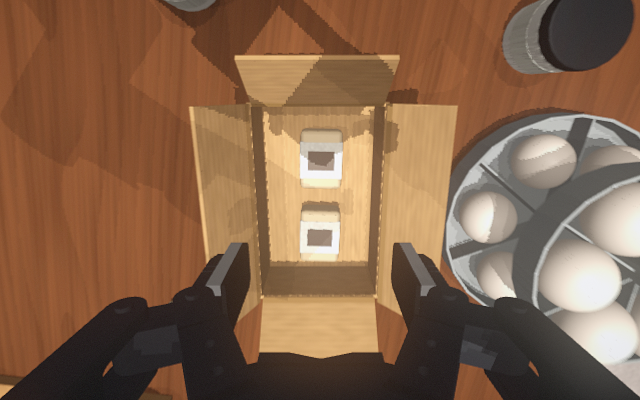

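Both bars lie flat in the carton, at (320,158) and (320,232), clear of the walls. All four flaps are still open. That was my last permitted view, so from here I work from numbers.

```bash
cat > fit.py <<'E'
from h import *
from scipy.optimize import least_squares
def loc(v,L):
    x,y,yaw=v; c,s=np.cos(yaw),np.sin(yaw); L=np.atleast_2d(L); return np.c_[x+c*L[:,0]-s*L[:,1],y+s*L[:,0]+c*L[:,1],L[:,2]]
E
python3 - <<'E'
from fit import *
p=dict(np.load('w12.npz')); p1=dict(np.load('w1.npz'))
def L(v):
    _,_,_,fl,nl,sl,sr=v
    tip=lambda a,l:(-l*np.cos(a),l*np.sin(a))
    s=tip(sl,.068);r=tip(sr,.068);f=tip(fl,.067);n=tip(nl,.067)
    A=[(-.064,.108+s[0],.074+s[1]),(.064,.108+s[0],.074+s[1]),(-.064,-.108-r[0],.074+r[1]),(.064,-.108-r[0],.074+r[1]),
       (.068+f[0],.109,.0795+f[1]),(-.068-n[0],.109,.0795+n[1]),(.068+f[0],-.109,.0795+f[1]),(-.068-n[0],-.109,.0795+n[1])]
    return np.array(A)
o12={0:(235,57),1:(399,56),4:(457,106),5:(190,108)}
o1={0:(187,177),1:(192,62),2:(435,215),3:(464,112),4:(234,18),5:(214,212),6:(438,56),7:(393,241)}
def res(v):
    P=loc(v[:3],L(v)); a=proj(p,P);b=proj(p1,P)
    return np.concatenate([(a[k]-o12[k]) for k in o12]+[(b[k]-o1[k]) for k in o1])
r=least_squares(res,[.544,-.235,.14,2.2,2.2,2.2,2.2],loss='soft_l1')
print(r.x.round(4),np.degrees(r.x[2]).round(2));print(res(r.x).round(1))
v=r.x
print('rim inner corners in w12',proj(p,loc(v[:3],[(-.066,.106,.072),(.066,.106,.072),(.066,-.106,.072),(-.066,-.106,.072)])).round(1).tolist())
print('floor corners',proj(p,loc(v[:3],[(-.066,.106,.004),(.066,.106,.004),(.066,-.106,.004),(-.066,-.106,.004)])).round(1).tolist())
P=loc(v[:3],L(v));print('tips',P.round(3).tolist())
E
```

```text
[ 0.5445 -0.2332  0.1669  2.3381  2.0751  2.1744  2.3666] 9.56
[ 0.5 -0.2 -0.3 -0.5 -0.2 -1.6  1.  -0.9  0.3 -0.1  2.3  0.4 -0.3  0.5
  0.6 -0.7  0.5 -0.1  0.6  1.1 -0.2  0.1  0.4  0.7]
rim inner corners in w12 [[250.8, 106.9], [385.0, 105.8], [376.4, 293.6], [263.0, 294.6]]
floor corners [[262.1, 104.3], [374.2, 103.4], [368.2, 264.8], [271.0, 265.6]]
tips [[0.457, -0.099, 0.13], [0.583, -0.078, 0.13], [0.507, -0.398, 0.122], [0.634, -0.377, 0.122], [0.639, -0.107, 0.128], [0.427, -0.142, 0.138], [0.676, -0.322, 0.128], [0.464, -0.357, 0.138]]
```

```bash
cat >> fit.py <<'E'
CAR=(.5445,-.2332,.1669)
def cp(x,y,z,yaw=99.56): # target: carton x,y (mm), real shut-tip height z (mm)
    plan(loc(CAR,[(x/1e3,y/1e3,z/1e3-.0225)])[0],yaw)
def where():
    s,_=st();d=s['tcp_pos'][:2]-np.array(CAR[:2]);c,q=np.cos(CAR[2]),np.sin(CAR[2]);print('carton x,y mm',round((c*d[0]+q*d[1])*1e3,1),round((-q*d[0]+c*d[1])*1e3,1),'tip z',round(s['tcp_pos'][2]*1e3+22.5,1))
E
python3 - <<'E'
from fit import *
cp(0,185,100)
p=dict(np.load('w12.npz'))
for z in(.0,.03,.1): print(z,ray(p,(447,230),z).round(3),ray(p,(512,275),z).round(3))
where()
E
```

```text
t 25.52 tcp [ 0.5374 -0.1868  0.2462] yaw(toolx) 99.1 z [ 0.001 -0.    -1.   ] gap 0.749 F [ 0.08  0.2  -0.43] q [-0.53  0.41  1.53  0.    1.2  -0.69]
tool shift mm [138.1  -2.  168.7] share total [ 0.2762 -0.0039  0.3374] min rows 5.228083083020202
rz share total -0.0013 rows 0.06403693427072363
0.0 [ 0.721 -0.262  0.   ] [ 0.828 -0.313  0.   ]
0.03 [ 0.707 -0.251  0.03 ] [ 0.806 -0.299  0.03 ]
0.1 [ 0.674 -0.226  0.1  ] [ 0.755 -0.265  0.1  ]
t 25.52 tcp [ 0.5374 -0.1868  0.2462] yaw(toolx) 99.1 z [ 0.001 -0.    -1.   ] gap 0.749 F [ 0.08  0.2  -0.43] q [-0.53  0.41  1.53  0.    1.2  -0.69]
carton x,y mm 0.7 47.0 tip z 268.7
```

Request:
{"method": "servo_tool", "body": {"commands": [0.07,-0.001,0,0,0,-0.0013,-1,0.07,-0.001,0,0,0,0,-1,0.07,-0.001,0,0,0,0,-1,0.066,-0.001,0,0,0,0,-1,0,0,0.07,0,0,0,-1,0,0,0.08,0,0,0,-1,0,0,0.08,0,0,0,-1,0,0,0.07,0,0,0,-1,0,0,0.037,0,0,0,-1,0,0,0,0,0,0,-1,0,0,0,0,0,0,-1]}}

```text
t: 26.43
tcp_pos: [0.5112, -0.0506, 0.0753]
tool_rot: [0.646, 0.764, -0.001, -0.003]
force: [0.5, -0.9, 0.2]
finger_gap: 0.0
gripper_force: 0.0
```

Run:
```python
from fit import *
where()
```

```text
t 26.43 tcp [ 0.5112 -0.0506  0.0753] yaw(toolx) 99.57 z [-0.006  0.002 -1.   ] gap 0.0 F [ 0.55 -0.93  0.22] q [-0.32  0.59  1.82  0.    0.73 -0.48]
carton x,y mm -2.5 185.6 tip z 97.8
```

Request:
{"method": "servo_tool", "body": {"commands": [-0.04,0,0,0,0,0,-1,-0.04,0,0,0,0,0,-1,-0.03,0,0,0,0,0,-1,-0.03,0,0,0,0,0,-1,-0.03,0,0,0,0,0,-1,-0.03,0,0,0,0,0,-1,-0.03,0,0,0,0,0,-1,0,0,0.014,0,0,0,-1,0,0,0.014,0,0,0,-1,0,0,0.006,0,0,0,-1,0,0,0,0,0,0,-1]}}

```text
t: 27.35
tcp_pos: [0.5308, -0.1633, 0.0588]
tool_rot: [0.645, 0.764, -0.0, -0.002]
force: [-1.0, 0.2, -0.7]
finger_gap: 0.0
gripper_force: 0.0
```

Run:
```python
from fit import *
where()
```

```text
t 27.35 tcp [ 0.5308 -0.1633  0.0588] yaw(toolx) 99.6 z [-0.003  0.002 -1.   ] gap 0.0 F [-1.    0.17 -0.72] q [-0.5   0.66  1.73  0.    0.76 -0.67]
carton x,y mm -1.9 71.2 tip z 81.3
```

Request:
{"method": "servo_tool", "body": {"commands": [0,0,0.006,0,0,0,-1,0,0,0.004,0,0,0,-1,0,0,0,0,0,0,-1]}}

```text
t: 27.6
tcp_pos: [0.5319, -0.1639, 0.0549]
tool_rot: [0.645, 0.764, -0.0, -0.001]
force: [0.7, 0.5, -0.3]
finger_gap: -0.002
gripper_force: 0.0
```

Request:
{"method": "servo_tool", "body": {"commands": [0,0,0.003,0,0,0,-1,0,0,0,0,0,0,-1,0,0,0,0,0,0,-1]}}

```text
t: 27.85
tcp_pos: [0.5324, -0.1643, 0.0542]
tool_rot: [0.646, 0.764, 0.0, 0.0]
force: [0.7, 0.5, 2.0]
finger_gap: -0.002
gripper_force: 1.0
```

Request:
{"method": "servo_tool", "body": {"commands": [0,0,0.003,0,0,0,-1,0,0,0,0,0,0,-1,0,0,0,0,0,0,-1]}}

```text
t: 28.1
tcp_pos: [0.5324, -0.1643, 0.0541]
tool_rot: [0.646, 0.764, 0.0, 0.0]
force: [-2.6, 1.9, 11.5]
finger_gap: -0.001
gripper_force: 5.9
```

Run:
```python
from fit import *
where()
```

```text
t 28.1 tcp [ 0.5324 -0.1643  0.0541] yaw(toolx) 99.58 z [ 0.001 -0.    -1.   ] gap -0.001 F [-2.56  1.94 11.5 ] q [-0.5   0.66  1.73  0.    0.75 -0.67]
carton x,y mm -0.5 69.9 tip z 76.6
```

Request:
{"method": "servo_tool", "body": {"commands": [0,0,-0.06,0,0,0,-1,0,0,-0.08,0,0,0,-1,0,0,-0.08,0,0,0,-1,-0.05,0,-0.07,0,0,0,-1,-0.08,0,0,0,0,0,-1,-0.08,0,0,0,0,0,-1,-0.08,0,0,0,0,0,-1,-0.08,0,0,0,0,0,-1,-0.08,0,0,0,0,0,-1,-0.07,0,0,0,0,0,-1,0,0,0,0,0,0,-1,0,0,0,0,0,0,-1]}}

```text
t: 29.1
tcp_pos: [0.5748, -0.4223, 0.1953]
tool_rot: [0.647, 0.763, 0.0, -0.0]
force: [-0.9, 1.0, -0.6]
finger_gap: -0.0
gripper_force: 0.0
```

Run:
```python
from fit import *
where();cp(0,-192,98)
```

```text
t 29.1 tcp [ 0.5748 -0.4223  0.1953] yaw(toolx) 99.41 z [-0.  0. -1.] gap -0.0 F [-0.93  0.99 -0.58] q [-0.79  0.67  1.2   0.    1.28 -0.95]
carton x,y mm -1.6 -191.5 tip z 217.8
t 29.1 tcp [ 0.5748 -0.4223  0.1953] yaw(toolx) 99.41 z [-0.  0. -1.] gap -0.0 F [-0.93  0.99 -0.58] q [-0.79  0.67  1.2   0.    1.28 -0.95]
tool shift mm [ -0.5   1.6 119.8] share total [-0.001   0.0032  0.2396] min rows 2.8736227612765965
rz share total -0.0004 rows 0.021639192344647028
```

Request:
{"method": "servo_tool", "body": {"commands": [0,0.003,0.07,0,0,0,-1,0,0,0.08,0,0,0,-1,0,0,0.07,0,0,0,-1,0,0,0.02,0,0,0,-1,0.03,0,0,0,0,0,-1,0.04,0,0,0,0,0,-1,0.04,0,0,0,0,0,-1,0.03,0,0,0,0,0,-1,0.03,0,0,0,0,0,-1,0.03,0,0,0,0,0,-1,0.03,0,0,0,0,0,-1,0.016,0,0,0,0,0,-1]}}

```text
t: 30.1
tcp_pos: [0.5564, -0.2962, 0.0779]
tool_rot: [0.645, 0.764, 0.0, 0.0]
force: [-0.3, -0.5, 0.0]
finger_gap: 0.001
gripper_force: 0.1
```

Request:
{"method": "servo_tool", "body": {"commands": [0,0,0.014,0,0,0,-1,0,0,0.014,0,0,0,-1,0,0,0.006,0,0,0,-1,0,0,0.004,0,0,0,-1,0,0,0,0,0,0,-1]}}

```text
t: 30.52
tcp_pos: [0.556, -0.2991, 0.0562]
tool_rot: [0.646, 0.763, -0.0, -0.001]
force: [-1.1, -0.1, -0.4]
finger_gap: 0.0
gripper_force: 0.0
```

Run:
```python
from fit import *
where()
```

```text
t 30.52 tcp [ 0.556  -0.2991  0.0562] yaw(toolx) 99.53 z [-0.001  0.001 -1.   ] gap 0.0 F [-1.07 -0.13 -0.4 ] q [-0.67  0.73  1.53 -0.    0.88 -0.84]
carton x,y mm 0.4 -66.9 tip z 78.7
```

Request:
{"method": "servo_tool", "body": {"commands": [0,0,0.004,0,0,0,-1,0,0,0,0,0,0,-1,0,0,0,0,0,0,-1]}}

```text
t: 30.77
tcp_pos: [0.5563, -0.299, 0.0551]
tool_rot: [0.646, 0.764, -0.0, -0.0]
force: [-0.6, -1.0, -0.6]
finger_gap: 0.0
gripper_force: 0.0
```

Request:
{"method": "servo_tool", "body": {"commands": [0,0,0.003,0,0,0,-1,0,0,0,0,0,0,-1,0,0,0,0,0,0,-1]}}

```text
t: 31.02
tcp_pos: [0.5567, -0.299, 0.0542]
tool_rot: [0.646, 0.764, -0.0, 0.001]
force: [0.3, -0.5, 2.2]
finger_gap: 0.001
gripper_force: 1.0
```

Request:
{"method": "servo_tool", "body": {"commands": [0,0,0.003,0,0,0,-1,0,0,0,0,0,0,-1,0,0,-0.05,0,0,0,-1,0,0,-0.08,0,0,0,-1,0,0,-0.08,0,0,0,-1,0.03,-0.04,-0.06,0,0,0,-1,0.035,-0.07,0,0,0,0,-1,0.035,-0.07,0,0,0,0,-1,0.034,-0.07,0,0,0,0,-1,0,-0.04,0,0,0,0,-1,0,0,0,0,0,0,-1,0,0,0,0,0,0,-1]}}

```text
t: 32.02
tcp_pos: [0.4018, -0.2569, 0.1877]
tool_rot: [0.646, 0.763, 0.0, 0.0]
force: [0.6, -0.6, -0.2]
finger_gap: -0.0
gripper_force: 0.0
```

Run:
```python
from fit import *
where();cp(-142,0,105)
p=manip.snapshot('wrist')
for q in('flap_short_left','flap_short_right','flap_long_near','flap_long_far'):print(q,[([int(v) for v in d['box']],round(d['conf'],2)) for d in manip.look_for(p,q)])
# expected outlines
print('SL closed',proj(p,loc(CAR,[(x,y,.076) for x in(-.064,.064) for y in(.108,.04)])).round().tolist())
print('SR closed',proj(p,loc(CAR,[(x,y,.076) for x in(-.064,.064) for y in(-.108,-.04)])).round().tolist())
```

```text
t 32.02 tcp [ 0.4018 -0.2569  0.1877] yaw(toolx) 99.48 z [ 0.001 -0.    -1.   ] gap -0.0 F [ 0.62 -0.61 -0.18] q [-0.8   0.36  1.82  0.    0.96 -0.97]
carton x,y mm -144.6 0.4 tip z 210.2
t 32.02 tcp [ 0.4018 -0.2569  0.1877] yaw(toolx) 99.48 z [ 0.001 -0.    -1.   ] gap -0.0 F [ 0.62 -0.61 -0.18] q [-0.8   0.36  1.82  0.    0.96 -0.97]
tool shift mm [ -0.3   2.5 105.2] share total [-0.0006  0.005   0.2104] min rows 2.523024305205456
rz share total -0.0002 rows 0.011123180034676276
flap_short_left [([416, 41, 174, 93], 0.82)]
flap_short_right [([404, 227, 152, 65], 0.8), ([429, 181, 60, 42], 0.25)]
flap_long_near [([376, 26, 51, 268], 0.9)]
flap_long_far [([549, 41, 90, 294], 0.88)]
SL closed [[426.0, 44.0], [419.0, 135.0], [595.0, 44.0], [575.0, 135.0]]
SR closed [[406.0, 293.0], [411.0, 226.0], [541.0, 293.0], [556.0, 226.0]]
```

Both short flaps' boxes match their closed outlines. Next the near long flap.

Request:
{"method": "servo_tool", "body": {"commands": [0,0,0.07,0,0,0,-1,0,0,0.08,0,0,0,-1,0,0,0.06,0,0,0,-1,0,0.03,0,0,0,0,-1,0,0.03,0,0,0,0,-1,0,0.03,0,0,0,0,-1,0,0.03,0,0,0,0,-1,0,0.03,0,0,0,0,-1,0,0.03,0,0,0,0,-1,0,0.03,0,0,0,0,-1,0,0.02,0,0,0,0,-1,0,0,0,0,0,0,-1]}}

```text
t: 33.27
tcp_pos: [0.5184, -0.2377, 0.0821]
tool_rot: [0.645, 0.764, 0.0, 0.001]
force: [0.1, 0.1, 0.6]
finger_gap: -0.003
gripper_force: 0.0
```

Request:
{"method": "servo_tool", "body": {"commands": [0,0,0.014,0,0,0,-1,0,0,0.014,0,0,0,-1,0,0,0.008,0,0,0,-1,0,0,0.004,0,0,0,-1,0,0,0,0,0,0,-1]}}

```text
t: 33.68
tcp_pos: [0.5144, -0.2373, 0.0613]
tool_rot: [0.646, 0.763, -0.0, -0.001]
force: [-0.4, 0.2, -0.3]
finger_gap: -0.001
gripper_force: 0.0
```

Run:
```python
from fit import *
where()
```

```text
t 33.68 tcp [ 0.5144 -0.2373  0.0613] yaw(toolx) 99.54 z [-0.002  0.002 -1.   ] gap -0.001 F [-0.39  0.23 -0.29] q [-0.63  0.66  1.7  -0.    0.78 -0.8 ]
carton x,y mm -30.3 1.0 tip z 83.8
```

Request:
{"method": "servo_tool", "body": {"commands": [0,0,0.003,0,0,0,-1,0,0,0,0,0,0,-1,0,0,0,0,0,0,-1]}}

```text
t: 33.93
tcp_pos: [0.5155, -0.2377, 0.0609]
tool_rot: [0.646, 0.764, -0.0, 0.0]
force: [-0.2, -0.5, 0.3]
finger_gap: 0.001
gripper_force: 0.0
```

Request:
{"method": "servo_tool", "body": {"commands": [0,0,0.003,0,0,0,-1,0,0,0,0,0,0,-1,0,0,0,0,0,0,-1]}}

```text
t: 34.18
tcp_pos: [0.5159, -0.2378, 0.0597]
tool_rot: [0.646, 0.764, -0.0, 0.0]
force: [-0.3, -0.0, 2.8]
finger_gap: -0.0
gripper_force: 1.2
```

Request:
{"method": "servo_tool", "body": {"commands": [0,0,0.003,0,0,0,-1,0,0,0,0,0,0,-1,0,0,-0.05,0,0,0,-1,0,0,-0.08,0,0,0,-1,0,0,-0.08,0,0,0,-1,0.03,0.05,-0.05,0,0,0,-1,0.035,0.07,-0.02,0,0,0,-1,0.035,0.07,0,0,0,0,-1,0.035,0.07,0,0,0,0,-1,0.04,0.07,0,0,0,0,-1,0,0.03,0,0,0,0,-1,0,0,0,0,0,0,-1]}}

```text
t: 35.18
tcp_pos: [0.6817, -0.1189, 0.1973]
tool_rot: [0.644, 0.765, 0.001, 0.001]
force: [-0.4, -1.0, -0.1]
finger_gap: -0.003
gripper_force: 0.0
```

Run:
```python
from fit import *
where();cp(152,90,102)
p=manip.snapshot('wrist')
for q in('flap_long_near','flap_long_far','jar_a'):print(q,[([int(v) for v in d['box']],round(d['conf'],2)) for d in manip.look_for(p,q)])
print('NL closed',proj(p,loc(CAR,[(x,y,.082) for x in(-.068,-.001) for y in(.109,-.109)])).round().tolist())
```

```text
t 35.18 tcp [ 0.6817 -0.1189  0.1973] yaw(toolx) 99.81 z [ 0.003 -0.    -1.   ] gap -0.003 F [-0.42 -0.96 -0.12] q [-0.33  0.63  1.26  0.    1.24 -0.51]
carton x,y mm 154.3 89.9 tip z 219.8
t 35.18 tcp [ 0.6817 -0.1189  0.1973] yaw(toolx) 99.81 z [ 0.003 -0.    -1.   ] gap -0.003 F [-0.42 -0.96 -0.12] q [-0.33  0.63  1.26  0.    1.24 -0.51]
tool shift mm [  0.2  -2.6 117.8] share total [ 0.0004 -0.0052  0.2356] min rows 2.8252728066344797
rz share total 0.0007 rows 0.035096311039648796
flap_long_near [([53, 154, 107, 200], 0.63)]
flap_long_far [([216, 157, 51, 139], 0.83)]
jar_a [([376, 24, 103, 99], 0.93), ([2, 0, 52, 47], 0.68)]
NL closed [[55.0, 158.0], [102.0, 368.0], [135.0, 158.0], [167.0, 368.0]]
```

Request:
{"method": "servo_tool", "body": {"commands": [0,0,0.07,0,0,0.0007,-1,0,0,0.08,0,0,0,-1,0,0,0.07,0,0,0,-1,0,0,0.015,0,0,0,-1,0,-0.03,0,0,0,0,-1,0,-0.03,0,0,0,0,-1,0,-0.03,0,0,0,0,-1,0,-0.03,0,0,0,0,-1,0,-0.03,0,0,0,0,-1,0,-0.03,0,0,0,0,-1,0,-0.03,0,0,0,0,-1,0,-0.03,0,0,0,0,-1]}}

```text
t: 36.38
tcp_pos: [0.5604, -0.1421, 0.0826]
tool_rot: [0.648, 0.762, 0.001, 0.002]
force: [0.9, -0.7, -0.2]
finger_gap: 0.006
gripper_force: 0.2
```

Request:
{"method": "servo_tool", "body": {"commands": [0,-0.006,0.01,0,0,0,-1,0,0,0.014,0,0,0,-1,0,0,0.008,0,0,0,-1,0,0,0.004,0,0,0,-1,0,0,0,0,0,0,-1,0,0,0,0,0,0,-1]}}

```text
t: 36.88
tcp_pos: [0.5577, -0.1412, 0.0619]
tool_rot: [0.647, 0.762, 0.0, -0.0]
force: [1.0, 0.2, 0.3]
finger_gap: -0.003
gripper_force: 0.0
```

Run:
```python
from fit import *
where()
```

```text
t 36.88 tcp [ 0.5577 -0.1412  0.0619] yaw(toolx) 99.34 z [-0.  0. -1.] gap -0.003 F [0.97 0.18 0.32] q [-0.44  0.67  1.68  0.    0.8  -0.61]
carton x,y mm 28.3 88.5 tip z 84.4
```

Request:
{"method": "servo_tool", "body": {"commands": [0,0,0.004,0,0,0,-1,0,0,0,0,0,0,-1,0,0,0,0,0,0,-1]}}

```text
t: 37.13
tcp_pos: [0.5573, -0.1411, 0.0602]
tool_rot: [0.647, 0.762, -0.0, -0.0]
force: [0.5, 0.6, -0.1]
finger_gap: 0.002
gripper_force: 0.0
```

Request:
{"method": "servo_tool", "body": {"commands": [0,0,0.003,0,0,0,-1,0,0,0,0,0,0,-1,0,0,0,0,0,0,-1]}}

```text
t: 37.38
tcp_pos: [0.5575, -0.1412, 0.0595]
tool_rot: [0.647, 0.762, 0.0, 0.0]
force: [-0.4, 0.7, 5.1]
finger_gap: 0.001
gripper_force: 2.3
```

Request:
{"method": "servo_tool", "body": {"commands": [0,0,-0.05,0,0,0,-1,0,0,-0.08,0,0,0.019,-1,0,0,-0.08,0,0,0.019,-1,0,0,-0.08,0,0,0.019,-1,0,0,-0.04,0,0,0.019,-1,0,0,0,0,0,0.019,-1,0,0,0,0,0,0.019,-1,0,0,0,0,0,0.019,-1,0,0,0,0,0,0.019,-1,0,0,0,0,0,0.019,-1,0,0,0,0,0,0.019,-1,0,0,0,0,0,0.0195,-1]}}

```text
t: 38.38
tcp_pos: [0.557, -0.1412, 0.2236]
tool_rot: [0.979, 0.204, -0.0, -0.0]
force: [-0.1, 1.0, -0.6]
finger_gap: 0.003
gripper_force: 0.0
```

Run:
```python
from fit import *
plan((.6465,.269,.0775),23.2)
p=manip.snapshot('wrist')
for q in('flap_long_near','flap_long_far','carton'):print(q,[([int(v) for v in d['box']],round(d['conf'],2)) for d in manip.look_for(p,q)])
for a,b in((-.068,-.001),(.001,.068)):print(proj(p,loc(CAR,[(x,y,.082) for x in(a,b) for y in(.109,-.109)])).round().tolist())
```

```text
t 38.38 tcp [ 0.557  -0.1412  0.2236] yaw(toolx) 23.56 z [-0.  0. -1.] gap 0.003 F [-0.09  0.99 -0.63] q [-0.44  0.44  1.55 -0.    1.15  0.72]
tool shift mm [ 246.1 -340.2  146.1] share total [ 0.4921 -0.6803  0.2923] min rows 10.660672359506096
rz share total 0.001 rows 0.05084147585786898
flap_long_near [([279, 195, 226, 110], 0.62)]
flap_long_far [([294, 124, 240, 123], 0.64), ([278, 198, 226, 107], 0.46)]
carton [([278, 120, 254, 184], 0.63), ([0, 0, 122, 164], 0.31)]
[[278.0, 258.0], [481.0, 304.0], [293.0, 197.0], [506.0, 247.0]]
[[293.0, 195.0], [507.0, 246.0], [310.0, 126.0], [535.0, 183.0]]
```

Both long flaps match their closed outlines. Next the case cover.

Request:
{"method": "servo_tool", "body": {"commands": [0.0447,-0.0618,0,0,0,0,-1,0.0447,-0.0618,0,0,0,0,-1,0.0447,-0.0618,0,0,0,0,-1,0.0447,-0.0618,0,0,0,0,-1,0.0447,-0.0618,0,0,0,0,-1,0.0447,-0.0618,0,0,0,0,-1,0.0447,-0.0618,0,0,0,0,-1,0.0447,-0.0618,0,0,0,0,-1,0.0447,-0.0618,0,0,0,0,-1,0.0447,-0.0618,0,0,0,0,-1,0.0447,-0.0618,0,0,0,0,-1,0,0,0,0,0,0.001,-1]}}

```text
t: 39.58
tcp_pos: [0.6446, 0.2766, 0.2234]
tool_rot: [0.978, 0.208, 0.001, -0.002]
force: [0.2, 0.1, -0.2]
finger_gap: 0.0
gripper_force: 0.0
```

Run:
```python
from fit import *
plan((.6465,.269,.0775),23.2)
p=manip.snapshot('wrist')
O=np.array([.5235,.2164]);y=np.radians(23.2);M=np.array([[np.cos(y),-np.sin(y)],[np.sin(y),np.cos(y)]])
for d in manip.silhouettes(p,'pad')+manip.silhouettes(p,'cover'):
    print([int(v) for v in d['box']],round(d['conf'],2))
B=lambda X,Y,z:[*(O+M@np.array([X,Y])),z]
print('pad exp',proj(p,[B(x,yy,.063) for x in(.110,.162) for yy in(.033,-.033)]).round().tolist())
print('cover exp',proj(p,[B(x,yy,.057) for x in(.105,.295) for yy in(.095,-.095)]).round().tolist())
g=p['img'][:,:,:].mean(2);print([int(v) for v in g[100:260:4,300]])
```

```text
t 39.58 tcp [0.6446 0.2766 0.2234] yaw(toolx) 24.04 z [ 0.002  0.004 -1.   ] gap 0.0 F [ 0.18  0.09 -0.21] q [0.24 0.62 1.21 0.   1.31 1.39]
tool shift mm [ -1.9   8.2 145.9] share total [-0.0038  0.0163  0.2918] min rows 3.5043976302285014
rz share total 0.0023 rows 0.11719346349461442
[294, 149, 67, 84] 0.84
[598, 352, 21, 34] 0.54
[227, 3, 212, 227] 0.73
pad exp [[296.0, 194.0], [361.0, 195.0], [295.0, 142.0], [364.0, 143.0]]
cover exp [[236.0, 196.0], [420.0, 198.0], [224.0, -13.0], [442.0, -10.0]]
[215, 215, 214, 214, 214, 215, 213, 214, 212, 213, 203, 200, 80, 93, 89, 87, 86, 85, 86, 83, 82, 80, 79, 92, 78, 80, 132, 122, 122, 115, 112, 110, 115, 106, 112, 111, 109, 55, 59, 57]
```

Request:
{"method": "servo_tool", "body": {"commands": [-0.004,0.008,0.07,0,0,0,-1,0,0,0.08,0,0,0,-1,0,0,0.08,0,0,0,-1,0,0,0.06,0,0,0,-1,0,0,0,0,0,0,-1,0,0,0,0,0,0,-1]}}

```text
t: 40.23
tcp_pos: [0.6428, 0.2625, 0.0773]
tool_rot: [0.979, 0.203, -0.002, 0.0]
force: [-0.0, 0.0, 1.3]
finger_gap: 0.001
gripper_force: 0.0
```

Run:
```python
from fit import *
plan((.6455,.2686,.042),23.2)
```

```text
t 40.23 tcp [0.6428 0.2625 0.0773] yaw(toolx) 23.47 z [-0.005 -0.001 -1.   ] gap 0.001 F [-0.04  0.05  1.33] q [ 0.23  0.77  1.34 -0.    1.03  1.39]
tool shift mm [ 5.1 -4.5 35.3] share total [ 0.0102 -0.009   0.0705] min rows 0.8612990857702348
rz share total 0.0007 rows 0.03704871452276006
```

Request:
{"method": "servo_tool", "body": {"commands": [0.008,-0.009,0.02,0,0,0.0007,-1,0,0,0.04,0,0,0,-1,0,0,0,0,0,0,-1,0,0,0.01,0,0,0,-1,0,0,0.008,0,0,0,-1,0,0,0,0,0,0,-1,0,0,0,0,0,0,-1]}}

```text
t: 40.82
tcp_pos: [0.6471, 0.2706, 0.0413]
tool_rot: [0.979, 0.202, 0.001, -0.0]
force: [-0.5, -1.3, 0.6]
finger_gap: -0.002
gripper_force: 0.4
```

Request:
{"method": "servo_tool", "body": {"commands": [0,0,0.008,0,0,0,-1,0,0,0,0,0,0,-1,0,0,0,0,0,0,-1]}}

```text
t: 41.07
tcp_pos: [0.6468, 0.2706, 0.0367]
tool_rot: [0.979, 0.202, 0.001, -0.0]
force: [0.6, -0.2, 3.2]
finger_gap: 0.001
gripper_force: 1.9
```

Request:
{"method": "servo_tool", "body": {"commands": [0,0,0.006,0,0,0,-1,0,0,0,0,0,0,-1,0,0,0,0,0,0,-1]}}

```text
t: 41.32
tcp_pos: [0.6466, 0.2705, 0.0333]
tool_rot: [0.979, 0.202, 0.001, -0.0]
force: [1.5, 1.5, 6.5]
finger_gap: -0.002
gripper_force: 2.6
```

Request:
{"method": "servo_tool", "body": {"commands": [0,0,0.003,0,0,0,-1,-0.01,0,0,0,0,0,-1,-0.02,0,0,0,0,0,-1,-0.04,0,0,0,0,0,-1,-0.04,0,0,0,0,0,-1,-0.04,0,0,0,0,0,-1,-0.04,0,0,0,0,0,-1,-0.04,0,0,0,0,0,-1,-0.04,0,0,0,0,0,-1,-0.03,0,0,0,0,0,-1,-0.02,0,0,0,0,0,-1,0,0,0,0,0,0,-1]}}

```text
t: 42.32
tcp_pos: [0.4961, 0.2068, 0.032]
tool_rot: [0.979, 0.202, -0.002, -0.0]
force: [-2.9, 2.2, 10.6]
finger_gap: 0.003
gripper_force: 5.0
```

Request:
{"method": "servo_tool", "body": {"commands": [-0.02,0,0,0,0,0,-1,-0.02,0,0,0,0,0,-1,-0.02,0,0,0,0,0,-1,-0.008,0,0,0,0,0,-1,0,0,0,0,0,0,-1,0,0,0,0,0,0,-1]}}

```text
t: 42.82
tcp_pos: [0.4672, 0.1938, 0.032]
tool_rot: [0.979, 0.202, -0.0, -0.0]
force: [-1.3, 0.4, 10.3]
finger_gap: -0.003
gripper_force: 5.1
```

Run:
```python
from fit import *
s,_=st()
O=np.array([.5235,.2164]);y=np.radians(23.2);M=np.array([[np.cos(y),-np.sin(y)],[np.sin(y),np.cos(y)]])
print('case',(M.T@(s['tcp_pos'][:2]-O)*1e3).round(1),'F case',(M.T@s['force'][:2]).round(1))
p=manip.snapshot('wrist')
print([([int(v) for v in d['box']],round(d['conf'],2)) for d in manip.look_for(p,'pad')+manip.look_for(p,'cover')])
print([int(v) for v in p['img'][170:230:2,290].mean(1)])
```

```text
t 42.82 tcp [0.4672 0.1938 0.032 ] yaw(toolx) 23.27 z [-0.  0. -1.] gap -0.003 F [-1.28  0.43 10.32] q [0.17 0.66 1.87 0.   0.61 1.34]
case [-60.7   1.4] F case [-1.   0.9]
[([245, 209, 152, 85], 0.97), ([72, 2, 507, 352], 0.61)]
[167, 167, 167, 167, 168, 165, 165, 164, 164, 167, 163, 167, 166, 156, 134, 142, 140, 140, 141, 141, 134, 42, 45, 48, 48, 49, 46, 44, 42, 44]
```

Request:
{"method": "servo_tool", "body": {"commands": [-0.008,0,0,0,0,0,-1,-0.006,0,0,0,0,0,-1,0,0,0,0,0,0,-1]}}

```text
t: 43.22
tcp_pos: [0.4634, 0.1914, 0.032]
tool_rot: [0.979, 0.202, 0.003, -0.0]
force: [3.0, 1.4, 6.7]
finger_gap: 0.001
gripper_force: 3.2
```

Request:
{"method": "servo_tool", "body": {"commands": [-0.006,0,0,0,0,0,-1,0,0,0,0,0,0,-1]}}

```text
t: 43.38
tcp_pos: [0.4612, 0.1902, 0.032]
tool_rot: [0.979, 0.202, 0.003, -0.0]
force: [2.4, 1.9, 5.4]
finger_gap: -0.008
gripper_force: 2.8
```

Request:
{"method": "servo_tool", "body": {"commands": [-0.005,0,0,0,0,0,-1,0,0,0,0,0,0,-1]}}

```text
t: 43.55
tcp_pos: [0.4591, 0.1892, 0.032]
tool_rot: [0.979, 0.202, 0.003, 0.0]
force: [3.0, 0.7, 7.0]
finger_gap: -0.004
gripper_force: 2.8
```

Request:
{"method": "servo_tool", "body": {"commands": [-0.005,0,0,0,0,0,-1,0,0,0,0,0,0,-1]}}

```text
t: 43.72
tcp_pos: [0.4569, 0.1882, 0.032]
tool_rot: [0.979, 0.202, 0.003, 0.0]
force: [4.5, 1.1, 4.6]
finger_gap: 0.001
gripper_force: 2.8
```

Request:
{"method": "servo_tool", "body": {"commands": [-0.005,0,0,0,0,0,-1,0,0,0,0,0,0,-1]}}

```text
t: 43.88
tcp_pos: [0.4557, 0.1876, 0.0322]
tool_rot: [0.979, 0.201, 0.005, -0.0]
force: [4.6, 1.5, 5.8]
finger_gap: 0.001
gripper_force: 5.1
```

Request:
{"method": "servo_tool", "body": {"commands": [-0.005,0,0,0,0,0,-1,0,0,0,0,0,0,-1]}}

```text
t: 44.05
tcp_pos: [0.4558, 0.1874, 0.0325]
tool_rot: [0.98, 0.201, 0.007, -0.0]
force: [6.3, 5.4, 5.1]
finger_gap: -0.002
gripper_force: 6.1
```

Request:
{"method": "servo_tool", "body": {"commands": [-0.004,0,0,0,0,0,-1,0,0,0,0,0,0,-1]}}

```text
t: 44.22
tcp_pos: [0.4558, 0.1873, 0.0329]
tool_rot: [0.98, 0.201, 0.009, -0.001]
force: [8.3, 7.1, 5.3]
finger_gap: 0.003
gripper_force: 7.0
```

The cover is against its closed stop (TCP at case x -74 mm, force rising). I lift straight up so that the latch springs.

Request:
{"method": "servo_tool", "body": {"commands": [0,0,-0.008,0,0,0,-1,0,0,-0.01,0,0,0,-1,0,0,-0.02,0,0,0,-1,0,0,-0.04,0,0,0,-1,0,0,-0.08,0,0,0,-1,0,0,-0.08,0,0,0,-1,0,0,-0.08,0,0,0,-1,0,0,-0.08,0,0,0,-1,0,0,0,0,0,0,-1,0,0,0,0,0,0,-1]}}

```text
t: 45.05
tcp_pos: [0.4482, 0.1851, 0.2321]
tool_rot: [0.979, 0.202, 0.002, 0.0]
force: [-0.2, 0.3, -0.1]
finger_gap: 0.0
gripper_force: 0.0
```

Run:
```python
from fit import *
s,_=st()
O=np.array([.5235,.2164]);y=np.radians(23.2);M=np.array([[np.cos(y),-np.sin(y)],[np.sin(y),np.cos(y)]])
p=manip.snapshot('wrist');p2=dict(np.load('w2.npz'))
for q in('pad','cover'):
  for d in manip.look_for(p,q)[:1]:
    b=d['box'];print(q,[int(v) for v in b],round(d['conf'],2))
B=lambda X,Y,z:[*(O+M@np.array([X,Y])),z]
for z in(.054,.063): print('pad exp',z,proj(p,[B(x,yy,z) for x in(-.09,-.038) for yy in(.033,-.033)]).round(1).tolist())
print('cover exp',proj(p,[B(x,yy,.057) for x in(-.095,.095) for yy in(.095,-.095)]).round().tolist())
# rows of cover rear edge / pad rear edge, in case mm, now and in the first picture
for n,P in(('now',p),('w2',p2)):
    for nm,Y,r,z in(('padrear',.0,(-.060,-.010),.063),('coverrear',.06,(.07,.12),.057)):
        X=np.arange(r[0],r[1],.0005);uv=proj(P,[B(x,Y,z) for x in X]).astype(np.float32)
        g=cv2.remap(P['img'].astype(np.float32).mean(2),uv[:,0].copy(),uv[:,1].copy(),cv2.INTER_LINEAR).ravel();gd=np.diff(cv2.GaussianBlur(g[:,None],(1,5),0).ravel());k=np.argsort(-abs(gd))[:3];print(n,nm,(X[k]*1e3).round(1),gd[k].round(1))
t=manip.snapshot('top')
for q in('carton','cover','pad','bar1','spare_bar','jar_a','duck','oil_bottle'):print(q,[([int(v) for v in d['box']],round(d['conf'],2)) for d in manip.look_for(t,q)])
```

```text
t 45.05 tcp [0.4482 0.1851 0.2321] yaw(toolx) 23.31 z [ 0.004  0.001 -1.   ] gap 0.0 F [-0.17  0.26 -0.06] q [0.16 0.31 1.75 0.   1.08 1.32]
pad [287, 124, 66, 89] 0.66
cover [217, 2, 207, 202] 0.69
pad exp 0.054 [[289.9, 173.9], [353.0, 174.1], [288.7, 123.3], [354.6, 123.5]]
pad exp 0.063 [[289.1, 176.0], [353.9, 176.1], [287.9, 124.1], [355.5, 124.3]]
cover exp [[230.0, 179.0], [413.0, 180.0], [214.0, -30.0], [430.0, -29.0]]
now padrear [-37.5 -38.  -37. ] [30.6 25.2 24.2]
now coverrear [71.5 72.  71. ] [-66.2 -59.1 -38.1]
w2 padrear [-37.  -37.5 -59.5] [34.3 34.2 24.8]
w2 coverrear [95.5 95.  96. ] [-14.9 -13.3 -13.1]
carton [([369, 172, 78, 57], 0.89)]
cover [([227, 172, 75, 79], 0.75)]
pad [([372, 195, 75, 36], 0.53), ([270, 228, 13, 10], 0.46)]
bar1 []
spare_bar [([280, 225, 4, 22], 0.65), ([461, 242, 24, 20], 0.63)]
jar_a [([325, 246, 28, 25], 0.91), ([167, 237, 30, 26], 0.84), ([328, 125, 23, 31], 0.64), ([228, 174, 72, 73], 0.64)]
duck [([482, 177, 26, 26], 0.79), ([227, 172, 78, 77], 0.42)]
oil_bottle [([160, 197, 23, 20], 0.52)]
```

Run:
```python
from fit import *
plan((.4667,.1926,.0916),23.15)
```

```text
t 45.65 tcp [0.4474 0.1849 0.23  ] yaw(toolx) 23.29 z [-0.001 -0.    -1.   ] gap -0.003 F [-0.27 -0.96 -0.87] q [0.16 0.31 1.75 0.   1.08 1.32]
tool shift mm [ 20.9   0.6 138.3] share total [0.0418 0.0012 0.2767] min rows 3.3553276013725233
rz share total 0.0004 rows 0.019704072104175668
```

Request:
{"method": "servo_tool", "body": {"commands": [0.02,0.001,0.06,0,0,0,-1,0.0218,0,0.08,0,0,0,-1,0,0,0.07,0,0,0,-1,0,0,0.05,0,0,0,-1,0,0,0.0167,0,0,0,-1,0,0,0,0,0,0,-1,0,0,0,0,0,0,-1,0,0,0,0,0,0,-1,0,0,0,0,0,0,-1]}}

```text
t: 46.4
tcp_pos: [0.4683, 0.193, 0.0938]
tool_rot: [0.979, 0.202, 0.002, 0.0]
force: [0.6, 0.1, 0.7]
finger_gap: -0.0
gripper_force: 0.0
```

Run:
```python
from fit import *
s,_=st();p=manip.snapshot('wrist');g=p['img'].astype(float).mean(2);w=cv2.imread('pics/w3.png').astype(float).mean(2)
O=np.array([.5235,.2164]);y=np.radians(23.2);M=np.array([[np.cos(y),-np.sin(y)],[np.sin(y),np.cos(y)]])
B=lambda X,Y,z:[*(O+M@np.array([X,Y])),z]
for z in(.061,.070,.063):print(z,proj(p,[B(x,yy,z) for x in(-.044,-.038) for yy in(.033,-.033)]).round(1).tolist())
for n,G in(('now',g),('w3',w)):
    for v in(180,184,188,192,200):
        d=np.diff(G[v,240:400]);k=np.where(abs(d)>20)[0]+240;print(n,v,k.tolist())
    for u in(276,290,340,362):
        d=np.diff(G[150:280,u]);k=np.where(abs(d)>15)[0]+150;print(n,'col',u,k.tolist())
```

```text
t 46.4 tcp [0.4683 0.193  0.0938] yaw(toolx) 23.3 z [ 0.004  0.001 -1.   ] gap -0.0 F [0.65 0.08 0.75] q [0.17 0.55 1.84 0.   0.75 1.33]
0.061 [[267.3, 189.7], [375.4, 189.9], [266.9, 180.2], [375.8, 180.4]]
0.07 [[265.0, 193.9], [377.8, 194.2], [264.6, 184.0], [378.3, 184.3]]
0.063 [[266.8, 190.6], [375.9, 190.8], [266.4, 181.0], [376.4, 181.2]]
now 180 [264, 374, 375, 383]
now 184 [264, 374, 375, 376, 378, 383]
now 188 [263, 375, 376]
now 192 [264, 374, 375, 382]
now 200 [265, 373, 374]
now col 276 [167, 168, 177, 178, 269, 270]
now col 290 [167, 168, 177, 178, 201, 202, 205, 211, 214, 215, 220, 223, 224, 229, 230, 232, 233, 238, 241]
now col 340 [167, 177, 178, 202, 203, 205, 211, 212, 214, 215, 220, 221, 224, 229, 230, 233, 238, 239, 241, 242]
now col 362 [167, 168, 169, 178, 269, 270]
w3 180 [263, 264, 265, 375, 376, 384]
w3 184 [263, 375, 376, 383, 384]
w3 188 [263, 376, 377]
w3 192 [264, 265, 374, 375, 383]
w3 200 [264, 265, 374, 375, 383]
w3 col 276 [165, 166, 175, 176, 268, 269]
w3 col 290 [165, 166, 175, 176, 200, 201, 203, 204, 209, 210, 213, 218, 219, 222, 228, 231, 232, 236, 237, 240]
w3 col 340 [165, 176, 200, 201, 204, 209, 210, 213, 218, 219, 222, 223, 228, 229, 231, 232, 237, 238, 240, 241]
w3 col 362 [165, 176, 177, 268, 269]
```

The picture agrees with the one from before opening, to within about a pixel: pad height, pad to cross bar, and cover frame. The cover is shut and the latch is up. I retract and hand in.

Request:
{"method": "servo_tool", "body": {"commands": [0,0,-0.06,0,0,0,-1,0,0,-0.08,0,0,0,-1,0,0,-0.08,0,0,0,-1,0,0,-0.06,0,0,0,-1,0,0,0,0,0,0,-1,0,0,0,0,0,0,-1]}}

```text
t: 46.95
tcp_pos: [0.4683, 0.1931, 0.2351]
tool_rot: [0.979, 0.202, 0.004, 0.0]
force: [-0.2, 0.8, 0.3]
finger_gap: -0.0
gripper_force: 0.0
```

Run:
```python
from h import *
st();print(manip.sign_off())
```

```text
t 46.95 tcp [0.4683 0.1931 0.2351] yaw(toolx) 23.3 z [ 0.007  0.001 -1.   ] gap -0.0 F [-0.21  0.76  0.34] q [ 0.17  0.33  1.7  -0.    1.1   1.33]
the job is handed in; nothing more can be done
None
```

The job is handed in after 47 s of robot time: both soap bars from the case are in the carton, its flaps are folded flat (short ones first), the case cover is shut with its latch up, and the other goods were left alone; no verdict came back.

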